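Split a press-fit mould with a wedge and unload the castings

ROBOT

A 6-joint arm with a two-finger parallel gripper is mounted at the origin on a cart in front of the work surface, level with it; the furniture and walls round the work are solid. World frame = base frame: x ahead of the robot, y to its left, z up, the work surface at z = 0. Lengths are in m, angles in rad, forces in N, time in s.
With the tool pointing down it reaches from about 0.25 to 0.775 m from the base axis. Payload 8.9 kg.
Tool frame: the origin (TCP) lies at the very end of the fingers, on their centre line; the grasp point (between the pads) lies 19 mm behind it; z points along the fingers, y is the line along which they close (so a half turn about z gives the same grasp; the last joint's range is limited). The gripper opens to 85 mm and grips with 20 to 120 N. Pads are 22 mm wide; open, the fingers measure 114 mm over their backs; the gripper's body (76 mm by 85 mm) begins 54 mm behind the grasp point. The pads swing forward as they close: fully open they stand 13 mm farther back than shut.
Start: joints at [1.016, 0.291, -0.153, 1.127, 0, 1.431], TCP at [0.212, 0.48, 0.231] pointing down, gripper open.
Joint ranges: [-2.52, 2.52], [-0.91, 1.74], [-1.3, 1.37], [-1.96, 2.02], [-1.52, 1.47], [-3.14, 3.14]. Speed limits (rad/s): [2.22, 2.22, 2.79, 3.14, 3.14, 3.14].

INTERFACE

Orientations are given as a unit quaternion [w, x, y, z].
In Python, from workcell import bot gives the robot as it stands. The module is installed in compiled form; this text tells all that it offers.
- The arm moves only by the tool servo_tool, never from a script. Its argument "targets" is one flat list of numbers, 7 for each row, row after row: the shift along the tool's x, y, z scaled (see below), then the turn, a rotation vector about the tool's x, y, z scaled (see below), then the finger opening in mm, from 0 to 85.4. In form: [x, y, z, wx, wy, wz, grip, x, y, z, wx, wy, wz, grip, ...]. A call has 1 to 8 rows; each row is the pose to reach, as a shift and turn from the pose commanded when the call began, along the tool's axes at that moment; what a row does not reach only later rows make up. The controller multiplies each number of a shift by 400 mm and each number of a turn by 90 degrees. A row lasts 1/10 s, in which the tool goes at most 50 mm and 8.59 degrees, less where a joint would pass 70% of its speed; a pose out of reach is approached as far as the arm can. A call with a number of a shift or a turn outside -1 to 1 is refused whole. A call with a gripper value outside its range is refused whole. The fingers move at their own pace and stop on an object; "squeeze" is the grip in N (left out, the last holds). Time passes only in rows, so rows that repeat a pose let the fingers close. It gives the time, the measured TCP pose, the force, the opening and the grip force at its end, in the units of the state.
- bot.read_state(): the state, without advancing time (a new reading comes with each control period).
- bot.camera(name): name is "scene" or "top"; returns a dict with "color" (400x640x3 uint8, red, green, blue), "camera_matrix" (3x3 intrinsics, pixels), "dist" ([k1, k2, p1, p2, k3] as OpenCV has them; the pictures are not rectified), "extrinsics" (4x4, takes a point from camera to world coordinates). Camera axes: x right, y up, looking along -z (the intrinsics and any distortion apply to the point x, -y, -z); pixel columns grow to the right and rows downward; lengths in m; the calibration is good to about 2 mm. A picture is of the moment at which its call begins. There is no depth.
- bot.job_done(): hands the job in; it is judged then, once.
Trained networks look in a picture, given as the dict that the camera call returned (one of the last four; its "shot" number tells which), for a name from the list of things; names that differ only in an ending like _2 or _b are one class to them, and where a whole thing is asked for, a point or a joint stands for the part that bears it (a point fixed in the world has none). Each returns a list of dicts, best first, with "p" (0 to 1); they miss things now and then, are a little off and sometimes report something else, mostly with a low value. They report only what shows in the picture. A call takes as long as a camera call.
- bot.spot_in(picture, thing): "rect" ([left, top, right, bottom] as shares, 0 to 1, of the picture: columns of its width, rows of its height, round what is visible of it).
- bot.regions_of(picture, thing): "pixels" (400x640 bool, what is visible of it) and "rect" ([left, top, right, bottom] as shares, 0 to 1, of the picture: columns of its width, rows of its height, round what is visible of it).
- bot.spot_point(picture, thing): "location" ([row, column] as shares, 0 to 1, of the picture: columns of its width, rows of its height: a listed point, or the origin of a listed thing).
The state is a dict: "time": time; "qpos": joint angles; "joint_vel": joint speeds; "joint_efforts": joint torques, N m; "tool_pos": TCP position; "orientation": TCP orientation; "wrist_force": force on the tool from outside, world axes, zero at the start; "ft_torque": the same for the moment, N m; "opening": opening from 0.0 (shut) to 1.0 (fully open); "grip_force": force on a finger pad.
Only numpy, scipy, OpenCV 4.12 (cv2) and the standard library are available. Lean on these libraries where they do the work, as an engineer would, in place of code of your own. Each camera call takes 0.05 s, during which the arm holds its last target. There are 200 camera calls.

TASK

Open the casting mould: first swing back past upright every red-knobbed clamp arm that is not already back, then, holding the steel wedge, work it into the seam from the left and the right end in turn, a little at a time, so that the orange cover rises evenly (its two ends never more than 5 mm apart in height) until both ends have popped free. Only then take the cover by its black handle and lay it handle up in the middle of the cork mat. Put all the white castings from the mould into the blue tray, and lay the wedge, base down, back on the middle of its black rubber mat; leave the clamp arms back.

Things in the scene. Friction and masses are not known exactly. Their poses are not given: they have to be found in the camera images.
- jig: demoulding jig, fixed: aluminium lower mould half (230 mm along y, 90 along x, flat top = seam plane, 40 mm over the bench) on a steel plate. Origin on the bench under the mould's middle; +x points to the clamps (away from the robot), +y to the left end. Four 30 mm pockets, 14 mm deep, at y = -54, -18, 18, 54 mm. Corner guides (50 mm high) keep the cover from shifting over 2 mm
- cover: orange upper mould half, 230 mm (y) x 90 (x), 32 high, 0.28 kg, loose but a press fit: 4 steel lugs reaching 12 mm below it are gripped by spring pads. Hollow over the castings. Origin mid-underside (seam plane), axes as the jig's while fitted. Black handle on top: 20 mm (x) x 40 (y), 32 to 60 mm above the origin, centred. Laid down it stands on its lugs, origin 12 mm up
- cover_left (a point): middle of the lower edge of the cover's left (+y) end face: its height over point mouth_left is how far this end has risen. Raising an end takes some 7 to 12 N; it stays at the height it was raised to, and once 7 mm up it is off its spring pads and stays up, resting on them
- cover_right (a point): the same at the right (-y) end
- mouth_left (a point): middle of the seam at the left (+y) end face of the lower mould half, fixed. Here the cover has a pry slot above the flat lower half: 36 mm wide (x), 5.5 mm high with the cover shut, running 45 mm in to the hollow (nearest casting 47 mm in). Enter along the jig's -y, wedge underside on or just above the seam plane
- mouth_right (a point): the same at the right (-y) end; enter along the jig's +y
- wedge: double-ended steel wedge, 156 mm (x) x 24 (y), 0.25 kg, flat below (origin mid-underside), foot plate 44 x 58 x 6 mm under the middle. Both ends taper on top only: 2 mm thick at the tip (x = +-78), 16 at x = +-33 (1 in 3.2); raises a shut end by 0 at 11 mm past the mouth, 8 mm at 37. Upright wooden grip tab in the middle: 16 mm (x) x 30 (y), 16 to 52 mm up. Push 8 to 20 N
- clamp_left_knob (a point): centre of the red cross-wise knob (17 mm thick, 20 mm long along the jig's y) near the end of the left clamp arm; 73 mm from the hinge axis. It can be pinched by its two end faces and led round the hinge in an arc while it turns between the fingers
- clamp_right_knob (a point): the same for the right clamp arm
- clamp_left_hinge (a point): point on the hinge axis of the left clamp arm, 86 mm above the bench (axis along the jig's y, 80 mm behind the mould's middle line, 75 mm to the left)
- clamp_right_hinge (a point): the same on the right
- clamp_left (a joint): left clamp arm: 0 = down on the cover (knob 70 mm from the hinge toward the jig's -x, 22 mm above it), 1.27 = knob straight above the hinge, 1.9 = fully back at its stop; the upright arm reaches 170 mm above the bench, so carry things over it higher. Stiff (0.07 N m): stays where it is left, may start anywhere. Counts as back above 1.5
- clamp_right (a joint): the same for the right clamp arm
- cover_mat: cork mat, 280 mm (x) x 140 mm (y), 3 mm thick, fixed, where the cover is to be laid; origin at the centre of its underside
- wedge_mat: black rubber mat, 90 mm (x) x 240 mm (y), 3 mm thick, fixed, in front of the jig; origin at the centre of its underside
- tray: blue open tray, fixed, outside 150 mm (x) x 190 mm (y), 35 mm high, walls and floor 4 to 5 mm thick; origin at the centre of its underside
- bud1: white plaster bud casting 1, 28 mm in diameter with five thin petals moulded on (30 mm over them), 38 mm high, 40 g, may be absent. Origin at the centre of its base, z up. Starts in the pocket at y = -54 mm of the jig, its base 26 mm above the bench, standing 24 mm out of the lower half
- bud2: white plaster bud casting 2, 28 mm in diameter with five thin petals moulded on (30 mm over them), 38 mm high, 40 g, may be absent. Origin at the centre of its base, z up. Starts in the pocket at y = -18 mm of the jig, its base 26 mm above the bench, standing 24 mm out of the lower half
- bud3: white plaster bud casting 3, 28 mm in diameter with five thin petals moulded on (30 mm over them), 38 mm high, 40 g, may be absent. Origin at the centre of its base, z up. Starts in the pocket at y = 18 mm of the jig, its base 26 mm above the bench, standing 24 mm out of the lower half
- bud4: white plaster bud casting 4, 28 mm in diameter with five thin petals moulded on (30 mm over them), 38 mm high, 40 g, may be absent. Origin at the centre of its base, z up. Starts in the pocket at y = 54 mm of the jig, its base 26 mm above the bench, standing 24 mm out of the lower half

How it is judged:
By the outcome, as a careful person would: the job done as asked, in the order asked, and still so for the second after the job is handed in, with the robot touching nothing.
Of bud1, bud2, bud3, bud4 only 2 to 4 are there at a start; the rules pass over those that are not, and their reading is None.
At some moment in a run one of wedge may be knocked a few centimetres aside while the robot is not near it.
It also fails if it takes over 210 s, if anything falls off the work surface, if the arm or the gripper's body presses on something with over 40 N, if the wrist force passes 120 N, or if a joint passes its speed limit or range.

## Working session

There is one attempt and no reset: what is moved stays moved. The work goes in short steps, Python scripts to look and compute and a tool call to move; the robot and the scene stay as the last step left them, time stands still between calls to the robot, and variables do not carry over. Pictures are saved under pics/ and viewed, at most 14 in all, crops included, and the job is handed in when it is done.

Besides the shell and the picture viewer there is one more tool, called by a JSON object that holds its "method" and its "body", one argument or row to a line. servo_tool: Moves the arm, as the interface text tells. Shifts and turns lie within -1 to 1; 1 stands for 400 mm of shift or 90 degrees of turn. Its arguments: {"type":"object","properties":{"targets":{"type":"array"},"squeeze":{"type":"number"}},"required":["targets"]}

```bash
mkdir -p pics; cat > h.py <<'E'
import numpy as np, cv2
from workcell import bot
from scipy.spatial.transform import Rotation as R
def shot(n,save=None):
    p=bot.camera(n)
    if save: cv2.imwrite('pics/'+save+'.png',p['color'][:,:,::-1])
    return p
def ray(p,u,v):
    K=np.array(p['camera_matrix']);d=np.array(p['dist'],float)
    q=cv2.undistortPoints(np.array([[[u,v]]],float),K,d)[0,0]
    E=np.array(p['extrinsics']);return E[:3,3],E[:3,:3]@np.array([q[0],-q[1],-1])
def at(p,u,v,z):
    o,d=ray(p,u,v);return o+d*(z-o[2])/d[2]
def pix(p,X):
    E=np.array(p['extrinsics']);c=E[:3,:3].T@(np.array(X,float)-E[:3,3]);c=c*[1,-1,-1]
    return cv2.projectPoints(c.reshape(1,1,3),np.zeros(3),np.zeros(3),np.array(p['camera_matrix']),np.array(p['dist'],float))[0].ravel()
def pt(p,n,z=None):
    r=bot.spot_point(p,n)
    if not r: return None
    v,u=r[0]['location'];u*=640;v*=400
    return (round(r[0]['p'],2),round(u,1),round(v,1),None if z is None else at(p,u,v,z).round(4))
def tri(ps):  # [(pic,u,v)]
    A=np.zeros((3,3));b=np.zeros(3)
    for p,u,v in ps:
        o,d=ray(p,u,v);d=d/np.linalg.norm(d);M=np.eye(3)-np.outer(d,d);A+=M;b+=M@o
    return np.linalg.solve(A,b)
def tcp():
    s=bot.read_state();w,x,y,z=s['orientation'];return np.array(s['tool_pos']),R.from_quat([x,y,z,w])
def mv(pos,yaw=None,Rt=None):
    """row numbers to reach world pos and tool rotation"""
    P,Q=tcp()
    if yaw is not None: Rt=R.from_euler('z',yaw)*R.from_euler('x',np.pi)
    sh=Q.inv().apply(np.array(pos)-P)/.4
    t=(Q.inv()*Rt).as_rotvec()/(np.pi/2) if Rt is not None else np.zeros(3)
    return np.r_[sh,t].round(4)
E
cat > a.py <<'E'
from h import *
np.set_printoptions(suppress=True)
s=bot.read_state();print(s)
ps={n:shot(n,n+'0') for n in('scene','top')}
Z=dict(jig=0,cover=.04,cover_left=.04,cover_right=.04,mouth_left=.04,mouth_right=.04,wedge=.009,clamp_left_knob=.1,clamp_right_knob=.1,clamp_left_hinge=.086,clamp_right_hinge=.086,cover_mat=0,wedge_mat=0,tray=0)
for n,z in Z.items():
    a=[pt(p,n,z) for p in ps.values()];print(n,a, tri([(p,r[1],r[2]) for p,r in zip(ps.values(),a)]).round(4) if all(a) else '')
for n in ps: print(n,np.array(ps[n]['extrinsics']).round(3).tolist(),np.array(ps[n]['camera_matrix']).round(1).tolist())
E
python3 a.py
```

```text
{'time': 0.0, 'qpos': array([ 1.01571172,  0.29128289, -0.15412685,  1.12671664,  0.00001204,
        1.43152394]), 'joint_vel': array([-0.00192947, -0.00028732, -0.00257887, -0.00060385, -0.00164134,
        0.00058134]), 'joint_efforts': array([ -0.00374757, -53.71505141,  33.13638926,   0.01610782,
        -0.0005144 ,   0.00000069]), 'tool_pos': array([0.211807  , 0.47988999, 0.23073076]), 'orientation': array([-0.00023193,  0.20641151,  0.97846505, -0.0006233 ]), 'wrist_force': array([ 0.14033896, -0.4444726 , -0.90989172]), 'ft_torque': array([-0.03897152,  0.00162148,  0.04636715]), 'grip_force': 0.0, 'opening': 1.0026958103514438}
jig [(0.89, 315.5, 237.3, array([0.5631, 0.0397, 0.    ])), (0.71, 304.3, 201.9, array([0.5606, 0.0434, 0.    ]))] [ 0.5619  0.0415 -0.0003]
cover [(0.74, 317.6, 228.8, array([0.5619, 0.0475, 0.04  ])), (0.75, 299.6, 200.9, array([0.5542, 0.0581, 0.04  ]))] [0.5577 0.0524 0.0385]
cover_left [(0.62, 350.2, 234.7, array([0.5333, 0.1525, 0.04  ])), (0.83, 270.5, 201.6, array([0.5444, 0.1573, 0.04  ]))] [0.5424 0.1566 0.0486]
cover_right [(0.78, 284.3, 
[... 1161 characters left out ...]
ray([0.4769, 0.3087, 0.    ])), (0.66, 223.5, 224.7, array([0.4585, 0.3194, 0.    ]))] [ 0.4633  0.3133 -0.0078]
wedge_mat [(0.73, 321.1, 206.0, array([ 0.4094, -0.0302,  0.    ])), (0.75, 316.7, 242.3, array([ 0.4212, -0.0104,  0.    ]))] [ 0.4225 -0.0156  0.0143]
tray [(0.58, 233.7, 187.3, array([ 0.4791, -0.3738,  0.    ])), None] 
scene [[-0.527, -0.534, 0.661, 1.607], [0.849, -0.314, 0.424, 0.686], [-0.018, 0.785, 0.619, 1.101], [0.0, 0.0, 0.0, 1.0]] [[495.7, 0.0, 308.9], [0.0, 495.7, 206.0], [0.0, 0.0, 1.0]]
top [[0.072, 0.972, -0.223, 0.281], [-0.997, 0.071, -0.012, -0.013], [0.004, 0.223, 0.975, 1.266], [0.0, 0.0, 0.0, 1.0]] [[366.6, 0.0, 316.0], [0.0, 366.6, 200.1], [0.0, 0.0, 1.0]]
```

```bash
python3 - <<'E'
import cv2
a=cv2.imread('pics/top0.png')[130:290,190:450];cv2.imwrite('pics/tc.png',cv2.resize(a,None,fx=3,fy=3,interpolation=cv2.INTER_CUBIC))
a=cv2.imread('pics/scene0.png')[140:300,200:460];cv2.imwrite('pics/sc.png',cv2.resize(a,None,fx=3,fy=3,interpolation=cv2.INTER_CUBIC))
E
```

```text
(no output)
```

View pics/tc.png

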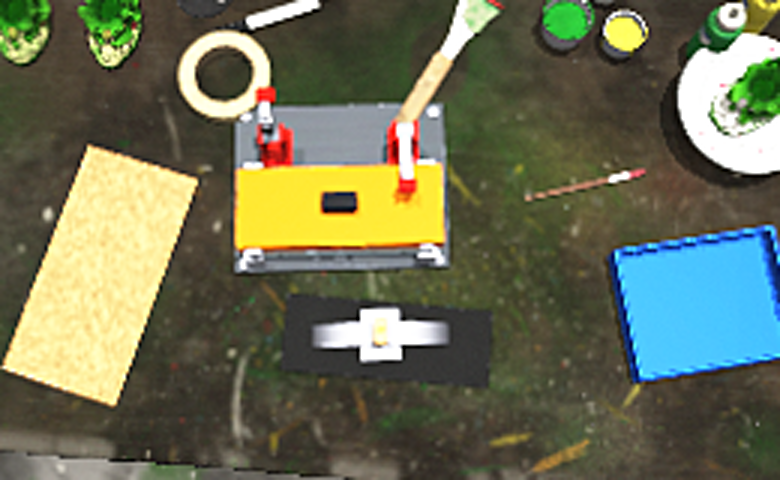

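View pics/sc.png

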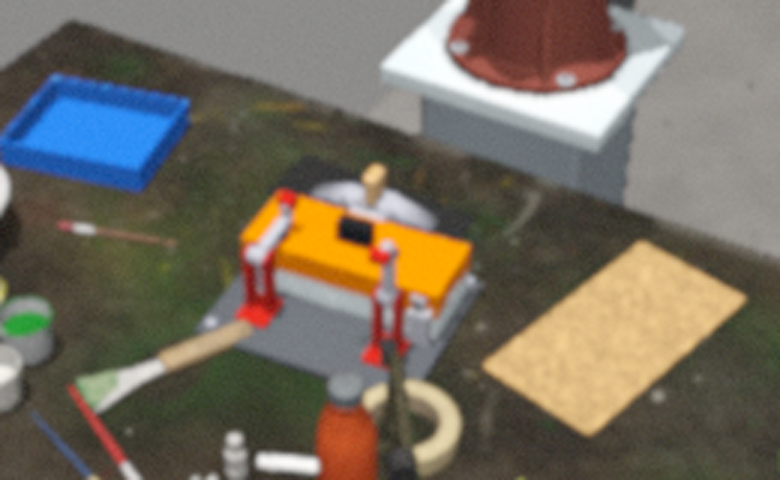

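```bash
cat > fit.py <<'E'
from h import *
from scipy.optimize import minimize
def boxpts(pose,lx,ly,z0,z1):
    x,y,t=pose;c,s=np.cos(t),np.sin(t)
    return [[x+c*a-s*b,y+s*a+c*b,z] for a in(-lx/2,lx/2) for b in(-ly/2,ly/2) for z in(z0,z1)]
def fit(pics,masks,dims,z0,z1,init):
    S=4
    def cost(q):
        tot=0
        for p,m in zip(pics,masks):
            P=np.array([pix(p,X) for X in boxpts(q*[1,1,1],*dims,z0,z1)])
            h=cv2.convexHull(((P+.5)*S*16).astype(np.int32))
            im=np.zeros((400*S,640*S),np.uint8);cv2.fillConvexPoly(im,h,255,shift=4)
            im=cv2.resize(im,(640,400),interpolation=cv2.INTER_AREA)/255.
            tot+=np.abs(im-m).sum()/m.sum()
        return tot
    init=np.array(init,float)
    r=minimize(cost,init,method='Nelder-Mead',options=dict(initial_simplex=[init,init+[.015,0,0],init+[0,.015,0],init+[0,0,.08]],xatol=2e-4,fatol=1e-4))
    return r.x.round(4),round(r.fun,3)
def hsv(p): return cv2.cvtColor(p['color'],cv2.COLOR_RGB2HSV)
def reg(p,n):
    r=bot.regions_of(p,n);return (r[0]['pixels'].astype(float),r[0]['p']) if r else (None,0)
E
cat > b.py <<'E'
from fit import *
np.set_printoptions(suppress=True)
P=[shot('scene'),shot('top')]
def both(n,dims,z0,z1,init,idx=(0,1)):
    ms=[reg(P[i],n) for i in idx]
    for i,(m,c) in zip(idx,ms):
        if m is not None: print(n,'pq',c,fit([P[i]],[m],dims,z0,z1,init))
    ok=[(P[i],m) for i,(m,c) in zip(idx,ms) if m is not None]
    if len(ok)==2: print('  both',fit([a for a,_ in ok],[b for _,b in ok],dims,z0,z1,init))
both('cover',(.09,.23),.04,.072,[.56,.045,.1])
both('cover_mat',(.28,.14),0,.003,[.465,.315,-.3])
both('tray',(.15,.19),0,.035,[.48,-.37,.1])
both('wedge_mat',(.09,.24),0,.003,[.42,-.015,0])
print('knobL',tri([(P[0],200+381/3,140+254/3),(P[1],190+265/3,130+93/3)]))
print('knobR',tri([(P[0],200+286/3,140+198/3),(P[1],190+406/3,130+186/3)]))
print('tabtop',tri([(P[0],200+374/3,140+169/3),(P[1],190+379/3,130+326/3)]))
for n in('clamp_left_knob','clamp_right_knob','wedge'): print(n,[pt(p,n) for p in P])
E
python3 b.py
```

```text
cover pq 0.83 (array([0.5524, 0.0425, 0.0999]), np.float64(0.242))
cover pq 0.77 (array([0.558 , 0.0463, 0.0958]), np.float64(0.076))
  both (array([0.5557, 0.0449, 0.1157]), np.float64(0.37))
cover_mat pq 0.93 (array([ 0.4698,  0.318 , -0.2359]), np.float64(0.035))
cover_mat pq 0.58 (array([ 0.4738,  0.3222, -0.2434]), np.float64(0.038))
  both (array([ 0.4717,  0.32  , -0.2311]), np.float64(0.105))
tray pq 0.79 (array([ 0.4789, -0.3829,  0.235 ]), np.float64(0.068))
tray pq 0.96 (array([ 0.485 , -0.3768,  0.2367]), np.float64(0.035))
  both (array([ 0.4829, -0.3779,  0.2305]), np.float64(0.145))
wedge_mat pq 0.68 (array([ 0.3927, -0.0228,  0.1104]), np.float64(1.968))
wedge_mat pq 0.59 (array([ 0.4188, -0.016 , -0.0218]), np.float64(0.394))
  both (array([ 0.417 , -0.0206, -0.0093]), np.float64(2.498))
knobL [0.65096261 0.13134416 0.15952443]
knobR [ 0.57393815 -0.02761622  0.11278898]
tabtop [ 0.42553177 -0.00744359  0.06289805]
clamp_left_knob [(0.42, 327.5, 222.7, None), (0.43, 277.8, 157.9, None)]
clamp_right_knob [(0.57, 293.5, 204.8, None), (0.45, 324.6, 190.5, None)]
wedge [(0.57, 323.9, 206.2, None), (0.84, 316.2, 244.9, None)]
```

```bash
sed -i 's/(P+.5)\*S/P*S/' fit.py; sed -i '/wedge_mat/d;/^both(.cover.,/d' b.py; cat >> b.py <<'E'
def om(p):
    h=hsv(p);return ((h[...,0]>8)&(h[...,0]<28)&(h[...,1]>215)&(h[...,2]>150)).astype(np.uint8)
ms=[]
for p in P:
    m=om(p);n,l,st,_=cv2.connectedComponentsWithStats(m);
    box=m*0
    c=pix(p,[.56,.045,.07]).astype(int);sub=m.copy();sub[:]=0;sub[c[1]-45:c[1]+45,c[0]-50:c[0]+50]=m[c[1]-45:c[1]+45,c[0]-50:c[0]+50]
    pts=np.argwhere(sub)[:,::-1].astype(np.int32);n,l,st,_=cv2.connectedComponentsWithStats(sub);k=1+st[1:,4].argmax()
    hh=cv2.convexHull(np.argwhere(l==k)[:,::-1].astype(np.int32));f=np.zeros((400,640),np.uint8);cv2.fillConvexPoly(f,hh,1);ms.append(f.astype(float));print(st[k])
for i in(0,1): print('cover',fit([P[i]],[ms[i]],(.09,.23),.04,.072,[.56,.045,.1]))
print('cover',fit(P,ms,(.09,.23),.04,.072,[.56,.045,.1]))
h=hsv(P[1]);
Q=[at(P[1],190+x/3,130+y/3,.003)[:2] for x,y in((288,294),(494,311),(488,387),(283,369))];print('mat',np.array(Q),np.mean(Q,0))
for z in(.003,.009):
  a,b=at(P[1],190+312/3,130+335/3,z),at(P[1],190+448/3,130+331/3,z);print('wedge',a,b,(a+b)/2,np.linalg.norm(a-b))
E
python3 b.py
```

```text
cover_mat pq 0.72 (array([ 0.4689,  0.3205, -0.2362]), np.float64(0.026))
cover_mat pq 0.87 (array([ 0.472 ,  0.3193, -0.2373]), np.float64(0.037))
  both (array([ 0.4704,  0.3199, -0.2384]), np.float64(0.071))
tray pq 0.78 (array([ 0.4808, -0.3777,  0.2443]), np.float64(0.071))
tray pq 0.81 (array([ 0.4824, -0.3788,  0.2271]), np.float64(0.038))
  both (array([ 0.4819, -0.3786,  0.2218]), np.float64(0.111))
knobL [0.65096261 0.13134416 0.15952443]
knobR [ 0.57393815 -0.02761622  0.11278898]
tabtop [ 0.42553177 -0.00744359  0.06289805]
clamp_left_knob [(0.7, 326.1, 224.2, None), (0.47, 278.5, 158.9, None)]
clamp_right_knob [(0.48, 291.8, 206.5, None), (0.68, 327.3, 191.9, None)]
wedge [(0.8, 325.9, 209.1, None), (0.79, 317.4, 245.6, None)]
[ 291  206   65   37 1033]
[321 192   8   6  24]
cover (array([0.5506, 0.0446, 0.1437]), np.float64(0.267))
cover (array([ 0.6837,  0.0068, -1.4908]), np.float64(43.994))
cover (array([0.56  , 0.045 , 0.1008]), np.float64(49.171))
mat [[ 0.46272704  0.09944592]
 [ 0.46026013 -0.13966905]
 [ 0.37271875 -0.13723963]
 [ 0.37617849  0.09744043]] [ 0.4179711  -0.02000558]
wedge [0.41738955 0.06768443 0.003     ] [ 0.43333674 -0.08795098  0.003     ] [ 0.42536314 -0.01013328  0.003     ] 0.1564502897791544
wedge [0.41674202 0.06730082 0.009     ] [ 0.43261344 -0.08759513  0.009     ] [ 0.42467773 -0.01014715  0.009     ] 0.15570696195649164
```

```bash
cat > c.py <<'E'
from fit import *
P=[shot('scene'),shot('top')]
ms=[]
for p in P:
    m,c=reg(p,'cover');m=cv2.morphologyEx(m.astype(np.uint8),cv2.MORPH_OPEN,np.ones((3,3)))
    hh=cv2.convexHull(np.argwhere(m)[:,::-1].astype(np.int32));f=np.zeros((400,640),np.uint8);cv2.fillConvexPoly(f,hh,1);ms.append(f.astype(float));print(c,m.sum(),f.sum())
    x,y,w,h=cv2.boundingRect(m);print(x,y,w,h,p['color'][y+h//2+3,x+w//4])
for i in(0,1): print('cover',fit([P[i]],[ms[i]],(.09,.23),.04,.072,[.56,.045,.1]))
# direct corners of orange top face, top view crop; z=.072
Q=np.array([at(P[1],190+x/3,130+y/3,.072)[:2] for x,y in((237,167),(443,164),(444,236),(237,240))]);print(Q,Q.mean(0))
c=pix(P[0],[.56,.045,.1]);print(pt(P[1],'cover'),pt(P[1],'jig',0))
# handle centre top z=.1
print('handle',at(P[1],190+339/3,130+200/3,.1),at(P[0],200+355/3,140+224/3,.1))
E
python3 c.py
```

```text
0.61 2377 3870
266 204 94 66 [134  29  19]
0.77 1920 2073
268 185 70 30 [255 233  53]
cover (array([0.6634, 0.0788, 0.2346]), np.float64(0.453))
cover (array([0.5547, 0.0447, 0.0777]), np.float64(0.067))
[[ 0.5920071   0.16351967]
 [ 0.61241679 -0.06728127]
 [ 0.52998506 -0.07325732]
 [ 0.50871753  0.15508534]] [0.56078162 0.04451661]
(0.97, 301.8, 199.3, None) (0.89, 304.1, 202.1, array([0.56  , 0.0441, 0.    ]))
handle [0.55576123 0.0446597  0.1       ] [0.56098627 0.05007914 0.1       ]
```

```bash
cat >> h.py <<'E'
J=np.array([.559,.0455]);JY=.09;RJ=lambda a:np.array([[np.cos(a),-np.sin(a)],[np.sin(a),np.cos(a)]])
def jw(x,y,z): return np.r_[J+RJ(JY)@[x,y],z]
def wj(p): return np.r_[RJ(-JY)@(np.array(p[:2])-J),p[2]]
YJ=np.pi+JY
def knob(side,q,dz=-.019):
    th=.3045+q;return jw(.08-.0734*np.cos(th),side*.075,.086+.0734*np.sin(th)+dz)
def show(*L,yaw=YJ):
    for p in L: print(np.round(p,4),mv(p,yaw).round(3).tolist())
def st():
    s=bot.read_state();print('t%.1f'%s['time'],'tcp',s['tool_pos'].round(4),'jig',wj(s['tool_pos']).round(4),'F',s['wrist_force'].round(1),'op',round(85.4*s['opening'],1),'g',round(s['grip_force'],1))
E
python3 -c "
from h import *
k=knob(-1,0)
show(k+[0,0,.11],k)"
```

```text
[ 0.5757 -0.0283  0.199 ] [-1.345, -0.796, 0.081, -0.0, -0.0, -0.322]
[ 0.5757 -0.0283  0.089 ] [-1.345, -0.796, 0.356, -0.0, -0.0, -0.322]
```

{"method": "servo_tool", "body": {
  "targets": [-0.9,-0.53,0.05,0,0,-0.2,45,-0.9,-0.53,0.05,0,0,-0.2,45,-0.9,-0.53,0.05,0,0,-0.322,45,-0.9,-0.53,0.05,0,0,-0.322,45,-0.9,-0.53,0.05,0,0,-0.322,45,-0.9,-0.53,0.05,0,0,-0.322,45,-0.9,-0.53,0.05,0,0,-0.322,45,-0.9,-0.53,0.05,0,0,-0.322,45]
}}

```text
time: 4.0
tool_pos: [0.4363, 0.1677, 0.2132]
orientation: [0.0, -0.045, 0.999, 0.0]
wrist_force: [1.2, 0.5, -0.2]
opening: 0.527
grip_force: 0.0
```

```bash
python3 -c "
from h import *
st();k=knob(-1,0)
show(k+[0,0,.08],k)"
```

```text
t4.0 tcp [0.4363 0.1677 0.2132] jig [-0.1112  0.1327  0.2132] F [ 1.2  0.5 -0.2] op 45.0 g 0.0
[ 0.5757 -0.0283  0.169 ] [-0.303, -0.519, 0.11, 0.0, 0.0, -0.0]
[ 0.5757 -0.0283  0.089 ] [-0.303, -0.519, 0.31, 0.0, 0.0, -0.0]
```

{"method": "servo_tool", "body": {
  "targets": [-0.303,-0.519,0.11,0,0,0,45,-0.303,-0.519,0.11,0,0,0,45,-0.303,-0.519,0.11,0,0,0,45,-0.303,-0.519,0.11,0,0,0,45,-0.303,-0.519,0.11,0,0,0,45,-0.303,-0.519,0.11,0,0,0,45,-0.303,-0.519,0.25,0,0,0,45,-0.303,-0.519,0.31,0,0,0,45],
  "squeeze": 40
}}

```text
time: 4.8
tool_pos: [0.574, -0.0264, 0.087]
orientation: [-0.0, -0.045, 0.999, 0.0]
wrist_force: [-0.4, -0.5, 0.0]
opening: 0.524
grip_force: 0.0
```

```bash
python3 - <<'E'
from h import *
st()
a=cv2.imread
p=shot('scene');c=pix(p,[.58,-.03,.1]).astype(int);print(c)
q=shot('top');d=pix(q,[.58,-.03,.1]).astype(int)
f=lambda p,c:cv2.resize(p['color'][c[1]-35:c[1]+35,c[0]-45:c[0]+45,::-1],None,fx=4.4,fy=5,interpolation=cv2.INTER_CUBIC)
cv2.imwrite('pics/k1.png',np.hstack([f(p,c),f(q,d)]))
E
```

```text
t4.8 tcp [ 0.574  -0.0264  0.087 ] jig [ 0.0084 -0.073   0.087 ] F [-0.4 -0.5  0. ] op 44.7 g 0.0
[294 209]
```

View pics/k1.png

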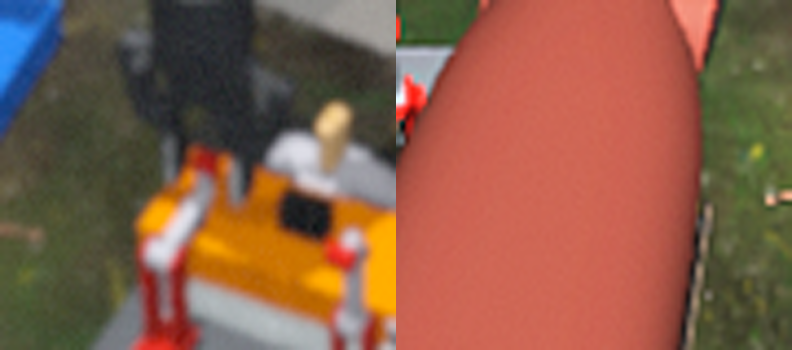

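{"method": "servo_tool", "body": {
  "targets": [0,0,0,0,0,0,10,0,0,0,0,0,0,10,0,0,0,0,0,0,10,0,0,0,0,0,0,10,0,0,0,0,0,0,10]
}}

```text
time: 5.4
tool_pos: [0.5755, -0.0267, 0.0901]
orientation: [0.001, -0.045, 0.999, -0.0]
wrist_force: [-0.2, -2.7, 2.8]
opening: 0.224
grip_force: 40.9
```

{"method": "servo_tool", "body": {
  "targets": [-0.024,0,-0.049,0,0,0,10,-0.062,0,-0.089,0,0,0,10,-0.109,0,-0.116,0,0,0,10,-0.163,0,-0.128,0,0,0,10,-0.218,0,-0.1235,0,0,0,10,-0.268,0,-0.103,0,0,0,10,-0.268,0,-0.103,0,0,0,10,-0.268,0,-0.103,0,0,0,10]
}}

```text
time: 6.2
tool_pos: [0.6834, -0.0162, 0.1312]
orientation: [0.002, -0.045, 0.999, 0.0]
wrist_force: [2.3, 1.4, 3.6]
opening: 0.221
grip_force: 41.7
```

```bash
python3 -c "
from h import *
st();P,_=tcp();print(knob(-1,1.8));k=knob(1,1.55)
show(P+[0,0,.06],k+[0,0,.07],k)"
```

```text
t6.2 tcp [ 0.6834 -0.0162  0.1312] jig [ 0.1183 -0.0726  0.1312] F [2.3 1.4 3.6] op 18.9 g 41.7
[ 0.68260643 -0.01865007  0.13019218]
[ 0.6834 -0.0162  0.1912] [-0.0, 0.0, -0.15, 0.0, 0.002, 0.0]
[0.6524 0.1292 0.2075] [0.044, 0.369, -0.191, 0.0, 0.002, 0.0]
[0.6524 0.1292 0.1375] [0.044, 0.369, -0.016, 0.0, 0.002, 0.0]
```

{"method": "servo_tool", "body": {
  "targets": [0,0,0,0,0,0,45,0,0,0,0,0,0,45,0,0,-0.15,0,0,0,45,0.044,0.372,-0.2,0,0,0,45,0.044,0.372,-0.2,0,0,0,45,0.044,0.372,-0.2,0,0,0,45,0.044,0.372,-0.016,0,0,0,45,0.044,0.372,-0.016,0,0,0,45]
}}

```text
time: 7.0
tool_pos: [0.6487, 0.1319, 0.1343]
orientation: [-0.001, -0.046, 0.999, 0.0]
wrist_force: [-0.3, -0.1, -0.3]
opening: 0.525
grip_force: 0.0
```

{"method": "servo_tool", "body": {
  "targets": [0,0,0,0,0,0,45,0,0,0,0,0,0,10,0,0,0,0,0,0,10,0,0,0,0,0,0,10,0,0,0,0,0,0,10,0,0,0,0,0,0,10]
}}

```text
time: 7.6
tool_pos: [0.6514, 0.1313, 0.1385]
orientation: [0.001, -0.045, 0.999, 0.002]
wrist_force: [-0.6, 7.6, -1.2]
opening: 0.227
grip_force: 42.0
```

```bash
python3 -c "
from h import *
st()"
```

```text
t7.6 tcp [0.6514 0.1313 0.1385] jig [0.0997 0.0771 0.1385] F [-0.6  7.6 -1.2] op 19.4 g 42.0
```

{"method": "servo_tool", "body": {
  "targets": [-0.021,0,0.0075,0,0,0,10,-0.042,0,0.018,0,0,0,10,-0.042,0,0.018,0,0,0,10,-0.042,0,0.018,0,0,0,45,-0.042,0,0.018,0,0,0,45,-0.042,0,-0.18,0,0,0,45,-0.042,0,-0.18,0,0,0,45]
}}

```text
time: 8.3
tool_pos: [0.668, 0.1309, 0.2119]
orientation: [0.001, -0.045, 0.999, -0.0]
wrist_force: [1.7, 0.5, 0.7]
opening: 0.533
grip_force: 0.0
```

```bash
sed -i 's/J=np.array(\[.559,.0455\])/J=np.array([.559,.048])/' h.py; python3 -c "
from h import *
st();P,_=tcp()
show([.45,.25,.22])"
```

```text
t8.3 tcp [0.668  0.1309 0.2119] jig [0.116  0.0727 0.2119] F [1.7 0.5 0.7] op 45.5 g 0.0
[0.45 0.25 0.22] [0.516, 0.345, -0.022, -0.0, 0.002, -0.0]
```

{"method": "servo_tool", "body": {
  "targets": [0.516,0.345,-0.022,0,0,0,40,0.516,0.345,-0.022,0,0,0,40,0.516,0.345,-0.022,0,0,0,40,0.516,0.345,-0.022,0,0,0,40,0.516,0.345,-0.022,0,0,0,40,0.516,0.345,-0.022,0,0,0,40,0.516,0.345,-0.022,0,0,0,40]
}}

```text
time: 9.0
tool_pos: [0.4494, 0.2507, 0.2187]
orientation: [0.001, -0.046, 0.999, 0.0]
wrist_force: [0.6, -0.2, 0.5]
opening: 0.466
grip_force: 0.0
```

```bash
python3 - <<'E'
from h import *
st()
p=shot('scene');q=shot('top')
c=pix(p,[.52,.03,.05]).astype(int);d=pix(q,[.53,.03,.05]).astype(int);print(c,d)
f=lambda p,c:cv2.resize(p['color'][c[1]-60:c[1]+60,c[0]-50:c[0]+50,::-1],None,fx=4,fy=4,interpolation=cv2.INTER_CUBIC)
cv2.imwrite('pics/k2.png',np.hstack([f(p,c),f(q,d)]))
E
```

```text
t9.0 tcp [0.4494 0.2507 0.2187] jig [-0.091   0.2117  0.2187] F [ 0.6 -0.2  0.5] op 39.8 g 0.0
[319 217] [307 207]
```

View pics/k2.png

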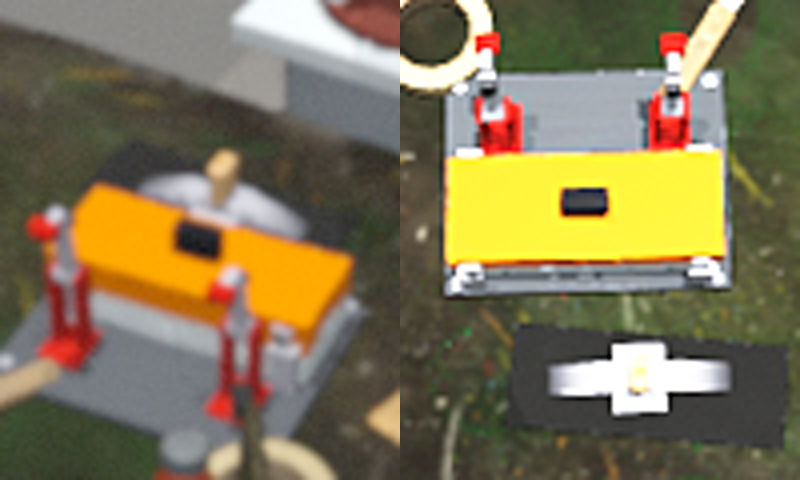

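```bash
python3 - <<'E'
from h import *
q=shot('top');p=shot('scene')
T=lambda x,y,z:at(q,257+(x-400)/4,147+y/4,z).round(4)
S=lambda x,y,z:at(p,269+x/4,157+y/4,z).round(4)
a,b=T(549,378,.01),T(731,376,.01);print('tips',a,b,(a+b)/2,np.arctan2(-(a-b)[0],(a-b)[1]))
print('foot',T(639,377,.009)); print('tab',tri([(q,257+(637-400)/4,147+380/4),(p,269+226/4,157+162/4)]))
C=np.array([T(447,155,.072),T(722,152,.072),T(724,255,.072),T(446,262,.072)]);print(C,C.mean(0))
print('handle',T(584,202,.1),S(199,234,.1), 'exp',jw(0,0,.1))
for s in(1,-1): print('knobs', tri([(q,257+((487 if s>0 else 673)-400)/4,147+43/4),(p,269+(232 if s>0 else 42)/4,157+(287 if s>0 else 228)/4)]), knob(s,1.8,0))
print(pt(q,'wedge',.009),pt(p,'wedge',.009),pt(q,'cover',.04),pt(p,'cover',.04),pt(q,'mouth_left',.04),pt(q,'mouth_right',.04))
show([.425,-.010,.13],[.425,-.01,.02],yaw=np.pi+.1)
E
```

```text
tips [0.4173 0.0664 0.01  ] [ 0.4303 -0.0891  0.01  ] [ 0.4238  -0.01135  0.01   ] 0.08340733087098444
foot [ 0.4239 -0.0104  0.009 ]
tab [ 0.41623502 -0.0086086   0.05119695]
[[ 0.5917  0.1643  0.072 ]
 [ 0.6112 -0.0668  0.072 ]
 [ 0.5229 -0.0737  0.072 ]
 [ 0.5002  0.1559  0.072 ]] [0.5565   0.044925 0.072   ]
handle [0.553  0.0444 0.1   ] [0.5639 0.0534 0.1   ] exp [0.559 0.048 0.1  ]
knobs [0.66237736 0.1344831  0.15392138] [0.66912465 0.13324284 0.14919218]
knobs [ 0.67535066 -0.01837433  0.15475893] [ 0.68260643 -0.01615007  0.14919218]
(0.89, 311.2, 241.9, array([0.4202, 0.0085, 0.009 ])) (0.88, 325.1, 208.8, array([ 0.4256, -0.004 ,  0.009 ])) (0.58, 300.5, 201.3, array([0.5531, 0.0549, 0.04  ])) (0.74, 319.8, 227.1, array([0.5509, 0.0492, 0.04  ])) (0.61, 271.6, 200.1, array([0.55  , 0.1541, 0.04  ])) (0.65, 336.0, 201.5, array([ 0.5611, -0.0666,  0.04  ]))
[ 0.425 -0.01   0.13 ] [0.119, -0.642, 0.218, -0.0, -0.0, -0.007]
[ 0.425 -0.01   0.02 ] [0.119, -0.642, 0.493, -0.0, -0.0, -0.007]
```

{"method": "servo_tool", "body": {
  "targets": [0.116,-0.642,0.2,0,0,0,40,0.116,-0.642,0.2,0,0,0,40,0.116,-0.642,0.2,0,0,0,40,0.116,-0.642,0.2,0,0,0,40,0.116,-0.642,0.2,0,0,0,40,0.116,-0.642,0.2,0,0,0,40,0.116,-0.642,0.4,0,0,0,40,0.116,-0.642,0.473,0,0,0,40],
  "squeeze": 100
}}

```text
time: 10.3
tool_pos: [0.4279, -0.011, 0.0372]
orientation: [0.002, -0.044, 0.999, -0.001]
wrist_force: [-0.3, -0.6, 0.2]
opening: 0.469
grip_force: 0.0
```

```bash
sed -i 's/J=np.array(\[.559,.048\])/J=np.array([.558,.0465])/' h.py; python3 - <<'E'
from h import *
st()
p=shot('scene');c=pix(p,[.425,-.01,.06]).astype(int)
f=lambda p,c:cv2.resize(p['color'][c[1]-40:c[1]+40,c[0]-40:c[0]+40,::-1],None,fx=5,fy=5,interpolation=cv2.INTER_CUBIC)
cv2.imwrite('pics/k3.png',f(p,c))
E
```

```text
t10.3 tcp [ 0.4279 -0.011   0.0372] jig [-0.1348 -0.0456  0.0372] F [-0.3 -0.6  0.2] op 40.1 g 0.0
```

View pics/k3.png

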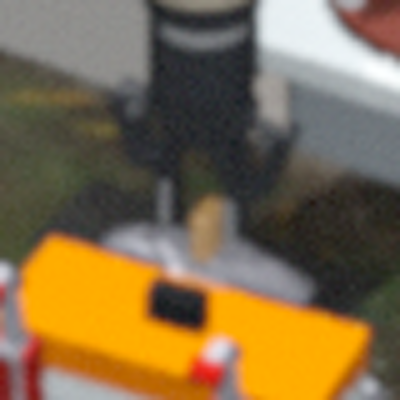

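{"method": "servo_tool", "body": {
  "targets": [0,0,0,0,0,0,40,0,0,0,0,0,0,40,0,0,0,0,0,0,5,0,0,0,0,0,0,5,0,0,0,0,0,0,5,0,0,0,0,0,0,5,0,0,0,0,0,0,5,0,0,0,0,0,0,5]
}}

```text
time: 11.15
tool_pos: [0.428, -0.0097, 0.0397]
orientation: [0.002, -0.045, 0.999, -0.0]
wrist_force: [-3.3, 0.7, 16.1]
opening: 0.156
grip_force: 98.4
```

```bash
python3 - <<'E'
from h import *
st();print(tcp()[1].as_euler('xyz'))
E
```

```text
t11.2 tcp [ 0.428  -0.0097  0.0397] jig [-0.1346 -0.0443  0.0397] F [-3.3  0.7 16.1] op 13.3 g 98.4
[-3.14059819  0.00398522 -3.05120364]
```

{"method": "servo_tool", "body": {
  "targets": [0,0,-0.03,0,0,0,5,0,0,-0.06,0,0,0,5,0,0,-0.15,0,0,0,5,0,0,-0.25,0,0,0,5,0,0,-0.35,0,0,0,5,0,0,-0.35,0,0,0,5,0,0,-0.35,0,0,0,5],
  "squeeze": 120
}}

```text
time: 11.85
tool_pos: [0.4269, -0.0096, 0.1787]
orientation: [0.002, -0.045, 0.999, -0.0]
wrist_force: [0.3, 0.5, -2.6]
opening: 0.149
grip_force: 118.2
```

```bash
python3 - <<'E'
from h import *
st();print(tcp()[1].as_euler('xyz'))
p=shot('scene');c=pix(p,[.425,-.01,.13]).astype(int);print(c)
f=lambda p,c:cv2.resize(p['color'][c[1]-40:c[1]+40,c[0]-50:c[0]+50,::-1],None,fx=6,fy=6,interpolation=cv2.INTER_CUBIC)
cv2.imwrite('pics/k4.png',f(p,c))
E
```

```text
t11.8 tcp [ 0.4269 -0.0096  0.1787] jig [-0.1356 -0.0441  0.1787] F [ 0.3  0.5 -2.6] op 12.8 g 118.2
[-3.14067357e+00  3.10659240e-03 -3.05127556e+00]
[323 180]
```

View pics/k4.png

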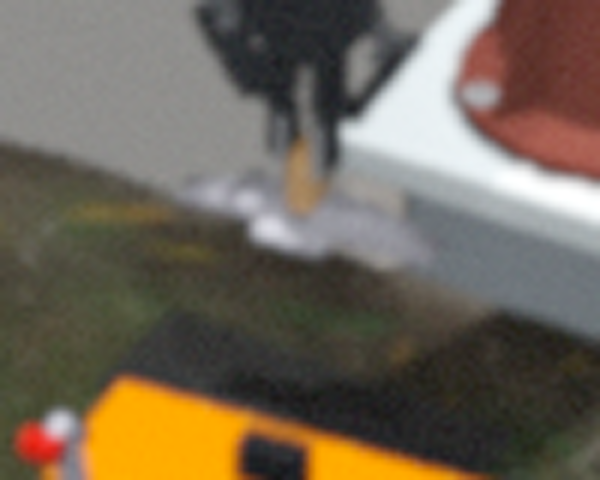

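```bash
cat > w.py <<'E'
from h import *
p=shot('scene');P,Q=tcp();c=pix(p,[.425,-.01,.13]).astype(int)
f=cv2.resize(p['color'][c[1]-40:c[1]+40,c[0]-50:c[0]+50,::-1],None,fx=6,fy=6,interpolation=cv2.INTER_CUBIC)
a=.088
def W(x,y,z): # wedge local about foot bottom z=0
    d=RJ(a+np.pi/2)@[x,y];return pix(p,[P[0]-.003+d[0],P[1]+d[1],P[2]-.0367+z])
out=[]
for z0 in(0,.006):
    g=f.copy()
    def line(L,col):
        q=np.array([[(u-c[0]+50)*6,(v-c[1]+40)*6] for u,v in L]).astype(int);cv2.polylines(g,[q],True,col,1)
    hx,hy=.022,.029
    for z in(0,.006): line([W(sx*hx,sy*hy,z) for sx,sy in((1,1),(1,-1),(-1,-1),(-1,1))],(0,0,255))
    for y in(.012,-.012): line([W(-.078,y,z0),W(.078,y,z0),W(.078,y,z0+.002),W(.033,y,z0+.016),W(-.033,y,z0+.016),W(-.078,y,z0+.002)],(0,255,0))
    line([W(-.008,0,z0+.016),W(.008,0,z0+.016),W(.008,0,z0+.052),W(-.008,0,z0+.052)],(255,0,0))
    out.append(g[100:330,130:480])
cv2.imwrite('pics/k5.png',np.hstack(out))
E
python3 w.py
```

```text
(no output)
```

View pics/k5.png

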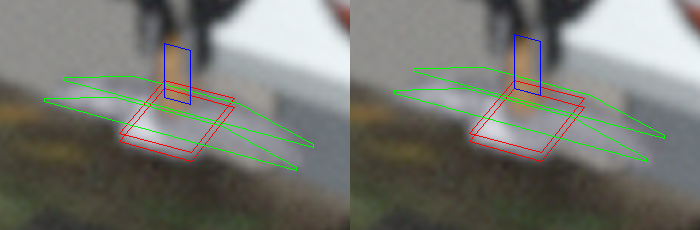

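```bash
python3 - <<'E'
from h import *
show(jw(.0035,.17,.135),jw(.0035,.17,.1075))
E
```

```text
[0.5462 0.2161 0.135 ] [-0.352, 0.534, 0.104, 0.0, -0.001, 0.0]
[0.5462 0.2161 0.1075] [-0.352, 0.534, 0.173, 0.0, -0.001, 0.0]
```

{"method": "servo_tool", "body": {
  "targets": [-0.352,0.534,0,0,0,0,5,-0.352,0.534,0,0,0,0,5,-0.352,0.534,0,0,0,0,5,-0.352,0.534,0,0,0,0,5,-0.352,0.534,0,0,0,0,5,-0.352,0.534,0.06,0,0,0,5,-0.352,0.534,0.104,0,0,0,5,-0.352,0.534,0.104,0,0,0,5]
}}

```text
time: 12.75
tool_pos: [0.5443, 0.2155, 0.1316]
orientation: [-0.004, -0.045, 0.999, -0.001]
wrist_force: [-0.3, -0.2, -2.0]
opening: 0.151
grip_force: 118.3
```

{"method": "servo_tool", "body": {
  "targets": [0,0,0.04,0,0,0,5,0,0,0.06,0,0,0,5,0,0,0.065,0,0,0,5,0,0,0.068,0,0,0,5,0,0,0.068,0,0,0,5]
}}

```text
time: 13.25
tool_pos: [0.5475, 0.2157, 0.1091]
orientation: [0.0, -0.045, 0.999, 0.0]
wrist_force: [-0.8, -0.3, -2.3]
opening: 0.151
grip_force: 118.4
```

{"method": "servo_tool", "body": {
  "targets": [0,0,0.004,0,0,0,5,0,0,0.006,0,0,0,5,0,0,0.006,0,0,0,5]
}}

```text
time: 13.55
tool_pos: [0.548, 0.2163, 0.1079]
orientation: [0.001, -0.045, 0.999, 0.0]
wrist_force: [-3.0, 1.6, 9.0]
opening: 0.146
grip_force: 120.0
```

```bash
python3 - <<'E'
from h import *
st()
show(jw(.0035,.203,.118),jw(.0035,.203,.077),jw(.0035,.184,.077),jw(.0035,.173,.077))
E
```

```text
t13.6 tcp [0.548  0.2163 0.1079] jig [0.0053 0.1701 0.1079] F [-3.   1.6  9. ] op 12.5 g 120.0
[0.5432 0.249  0.118 ] [0.004, 0.082, -0.025, 0.0, 0.002, 0.0]
[0.5432 0.249  0.077 ] [0.005, 0.082, 0.077, 0.0, 0.002, 0.0]
[0.5449 0.2301 0.077 ] [0.005, 0.035, 0.077, 0.0, 0.002, 0.0]
[0.5459 0.2191 0.077 ] [0.005, 0.007, 0.077, 0.0, 0.002, 0.0]
```

{"method": "servo_tool", "body": {
  "targets": [0.005,0,-0.025,0,0,0,5,0.005,0.04,-0.025,0,0,0,5,0.005,0.085,-0.025,0,0,0,5,0.005,0.085,0.03,0,0,0,5,0.005,0.085,0.075,0,0,0,5,0.005,0.085,0.075,0,0,0,5,0.005,0.085,0.075,0,0,0,5]
}}

```text
time: 14.25
tool_pos: [0.5418, 0.2503, 0.0762]
orientation: [-0.0, -0.045, 0.999, -0.0]
wrist_force: [1.8, 0.5, -2.8]
opening: 0.148
grip_force: 118.4
```

```bash
python3 - <<'E'
from h import *
st()
p=shot('scene');c=pix(p,[.55,.19,.05]).astype(int)
cv2.imwrite('pics/k6.png',cv2.resize(p['color'][c[1]-40:c[1]+40,c[0]-50:c[0]+50,::-1],None,fx=6,fy=6,interpolation=cv2.INTER_CUBIC))
show(jw(.0035,.184,.077),jw(.0035,.173,.077))
E
```

```text
t14.2 tcp [0.5418 0.2503 0.0762] jig [0.0022 0.2044 0.0762] F [ 1.8  0.5 -2.8] op 12.6 g 118.4
[0.5449 0.2301 0.077 ] [-0.002, -0.051, -0.0, 0.0, 0.0, 0.0]
[0.5459 0.2191 0.077 ] [-0.002, -0.078, -0.0, 0.0, 0.0, 0.0]
```

View pics/k6.png

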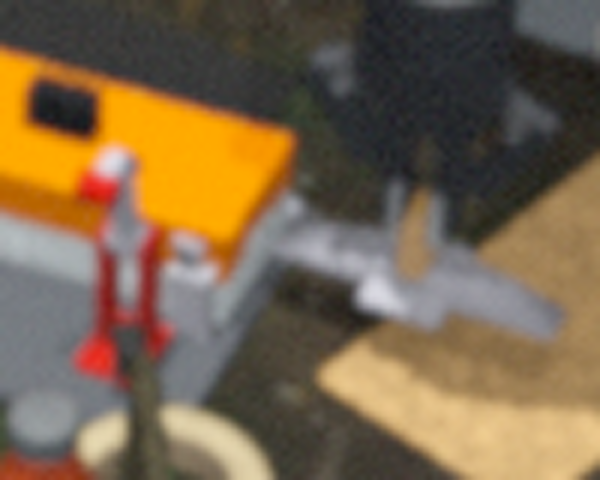

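{"method": "servo_tool", "body": {
  "targets": [-0.003,-0.012,-0.002,0,0,0,5,-0.003,-0.024,-0.002,0,0,0,5,-0.003,-0.036,-0.002,0,0,0,5,-0.003,-0.046,-0.002,0,0,0,5,-0.003,-0.046,-0.002,0,0,0,5]
}}

```text
time: 14.8
tool_pos: [0.5451, 0.2305, 0.0772]
orientation: [0.0, -0.044, 0.999, -0.0]
wrist_force: [-0.1, 0.0, -1.7]
opening: 0.15
grip_force: 118.4
```

```bash
python3 -c "
from h import *
st()"
```

```text
t14.8 tcp [0.5451 0.2305 0.0772] jig [0.0037 0.1844 0.0772] F [-0.1  0.  -1.7] op 12.8 g 118.4
```

{"method": "servo_tool", "body": {
  "targets": [0,-0.004,0,0,0,0,5,0,-0.008,0,0,0,0,5,0,-0.008,0,0,0,0,5]
}}

```text
time: 15.1
tool_pos: [0.5453, 0.2279, 0.077]
orientation: [0.0, -0.045, 0.999, -0.0]
wrist_force: [0.5, -0.6, -3.5]
opening: 0.155
grip_force: 118.4
```

{"method": "servo_tool", "body": {
  "targets": [0,-0.004,0,0,0,0,5,0,-0.008,0,0,0,0,5,0,-0.008,0,0,0,0,5]
}}

```text
time: 15.4
tool_pos: [0.5456, 0.2263, 0.0773]
orientation: [0.0, -0.045, 0.999, 0.002]
wrist_force: [0.1, 7.1, -0.1]
opening: 0.153
grip_force: 118.5
```

{"method": "servo_tool", "body": {
  "targets": [0,-0.004,0,0,0,0,5,0,-0.008,0,0,0,0,5,0,-0.008,0,0,0,0,5]
}}

```text
time: 15.7
tool_pos: [0.5461, 0.2236, 0.0774]
orientation: [0.0, -0.046, 0.999, 0.002]
wrist_force: [-0.9, 8.2, -1.1]
opening: 0.149
grip_force: 118.6
```

```bash
python3 -c "
from h import *
st()"
```

```text
t15.7 tcp [0.5461 0.2236 0.0774] jig [0.004  0.1774 0.0774] F [-0.9  8.2 -1.1] op 12.7 g 118.6
```

{"method": "servo_tool", "body": {
  "targets": [0,-0.004,0,0,0,0,5,0,-0.008,0,0,0,0,5,0,-0.012,0,0,0,0,5,0,-0.015,0,0,0,0,5,0,-0.015,0,0,0,0,5]
}}

```text
time: 16.2
tool_pos: [0.5466, 0.2176, 0.0774]
orientation: [0.0, -0.046, 0.999, 0.002]
wrist_force: [0.0, 8.2, -2.1]
opening: 0.151
grip_force: 118.6
```

```bash
python3 -c "
from h import *
st()
P=tcp()[0]
show(P,jw(.0035,.205,.077))
p=shot('scene')
for n in('cover_left','cover_right'): print(pt(p,n))
"
```

```text
t16.2 tcp [0.5466 0.2176 0.0774] jig [0.004  0.1714 0.0774] F [ 0.   8.2 -2.1] op 12.9 g 118.6
[0.5466 0.2176 0.0774] [0.0, 0.0, 0.0, 0.002, 0.001, 0.001]
[0.5431 0.251  0.077 ] [0.001, 0.084, 0.001, 0.002, 0.001, 0.001]
(0.94, 351.7, 234.1, None)
None
```

{"method": "servo_tool", "body": {
  "targets": [0,0.04,0,0,0,0,5,0,0.09,0,0,0,0,5,0,0.09,-0.12,0,0,0,5,0,0.09,-0.24,0,0,0,5,0,0.07,-0.24,0,0,0,5,0,-0.05,-0.24,0,0,0,5,0,-0.17,-0.24,0,0,0,5,0,-0.29,-0.24,0,0,0,5]
}}

```text
time: 17.15
tool_pos: [0.5565, 0.0992, 0.1725]
orientation: [-0.0, -0.046, 0.999, -0.0]
wrist_force: [0.3, -0.4, -2.4]
opening: 0.152
grip_force: 118.7
```

```bash
python3 -c "
from h import *
st()
show(jw(.0035,-.205,.173),jw(.0035,-.205,.0772))
"
```

```text
t17.1 tcp [0.5565 0.0992 0.1725] jig [0.0032 0.0526 0.1725] F [ 0.3 -0.4 -2.4] op 13.0 g 118.7
[ 0.5799 -0.1574  0.173 ] [0.0, -0.644, -0.001, -0.0, -0.0, 0.001]
[ 0.5799 -0.1574  0.0772] [0.0, -0.644, 0.238, -0.0, -0.0, 0.001]
```

{"method": "servo_tool", "body": {
  "targets": [0,-0.12,0,0,0,0,5,0,-0.24,0,0,0,0,5,0,-0.36,0,0,0,0,5,0,-0.48,0,0,0,0,5,0,-0.6,0,0,0,0,5,0,-0.648,0,0,0,0,5,0,-0.648,0.12,0,0,0,5,0,-0.648,0.22,0,0,0,5]
}}

```text
time: 17.95
tool_pos: [0.5804, -0.1585, 0.0836]
orientation: [0.0, -0.044, 0.999, -0.0]
wrist_force: [0.6, -0.1, -3.1]
opening: 0.149
grip_force: 118.8
```

{"method": "servo_tool", "body": {
  "targets": [0,0,0.018,0,0,0,5,0,0,0.018,0,0,0,5,0,0,0.018,0,0,0,5]
}}

```text
time: 18.25
tool_pos: [0.5814, -0.158, 0.0795]
orientation: [0.001, -0.045, 0.999, -0.001]
wrist_force: [0.7, -0.3, -2.2]
opening: 0.15
grip_force: 118.8
```

```bash
python3 -c "
from h import *
st()
show(jw(.0035,-.184,.0772))
p=shot('scene');c=pix(p,[.57,-.1,.05]).astype(int)
cv2.imwrite('pics/k7.png',cv2.resize(p['color'][c[1]-40:c[1]+40,c[0]-50:c[0]+50,::-1],None,fx=6,fy=6,interpolation=cv2.INTER_CUBIC))
"
```

```text
t18.2 tcp [ 0.5814 -0.158   0.0795] jig [ 0.0049 -0.2057  0.0795] F [ 0.7 -0.3 -2.2] op 12.8 g 118.8
[ 0.578  -0.1364  0.0772] [0.004, 0.054, 0.006, -0.001, 0.001, 0.0]
```

View pics/k7.png

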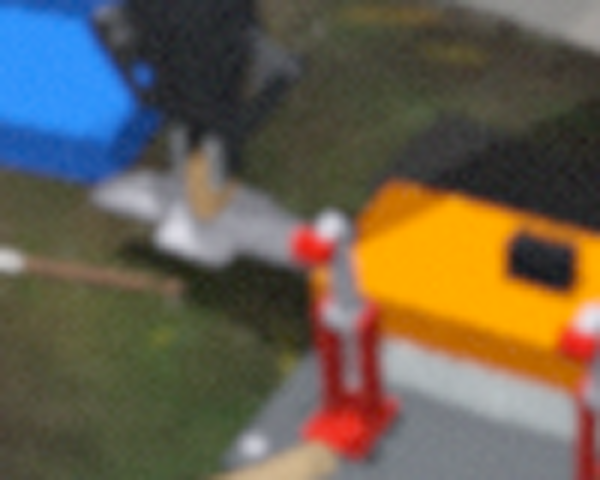

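{"method": "servo_tool", "body": {
  "targets": [0.004,0,0.006,0,0,0,5,0.004,0.014,0.006,0,0,0,5,0.004,0.028,0.006,0,0,0,5,0.004,0.042,0.006,0,0,0,5,0.004,0.052,0.006,0,0,0,5,0.004,0.052,0.006,0,0,0,5]
}}

```text
time: 18.9
tool_pos: [0.5784, -0.1432, 0.0777]
orientation: [0.001, -0.044, 0.999, -0.007]
wrist_force: [-3.0, -25.5, 3.9]
opening: 0.146
grip_force: 120.1
```

{"method": "servo_tool", "body": {
  "targets": [0,0.004,0,0,0,0,5,0,0.006,0,0,0,0,5,0,0.006,0,0,0,0,5]
}}

```text
time: 19.2
tool_pos: [0.5785, -0.1428, 0.0781]
orientation: [0.002, -0.043, 0.999, -0.008]
wrist_force: [-2.8, -31.5, 6.3]
opening: 0.15
grip_force: 120.3
```

{"method": "servo_tool", "body": {
  "targets": [0,0.004,0,0,0,0,5,0,0.006,0,0,0,0,5,0,0.006,0,0,0,0,5]
}}

```text
time: 19.5
tool_pos: [0.5788, -0.1422, 0.0787]
orientation: [0.002, -0.043, 0.999, -0.01]
wrist_force: [-4.0, -37.9, 8.4]
opening: 0.149
grip_force: 120.8
```

{"method": "servo_tool", "body": {
  "targets": [0,0.004,0,0,0,0,5,0,0.006,0,0,0,0,5,0,0.006,0,0,0,0,5]
}}

```text
time: 19.8
tool_pos: [0.5791, -0.1416, 0.0792]
orientation: [0.002, -0.042, 0.999, -0.012]
wrist_force: [-4.4, -45.3, 10.0]
opening: 0.15
grip_force: 121.4
```

```bash
python3 -c "
from h import *
st()"
```

```text
t19.8 tcp [ 0.5791 -0.1416  0.0792] jig [ 0.0041 -0.1893  0.0792] F [ -4.4 -45.3  10. ] op 12.8 g 121.4
```

{"method": "servo_tool", "body": {
  "targets": [0,-0.03,0,0,0,0,5,0,-0.06,-0.004,0,0,0,5,0,-0.06,-0.004,0,0,0,5,0,-0.06,-0.004,0,0,0,5]
}}

```text
time: 20.2
tool_pos: [0.578, -0.1535, 0.0768]
orientation: [-0.0, -0.045, 0.999, 0.0]
wrist_force: [0.1, 1.1, -2.3]
opening: 0.151
grip_force: 119.6
```

```bash
python3 - <<'E'
from h import *
st();print(tcp()[1].as_euler('xyz',degrees=True))
p=shot('scene');c=pix(p,[.57,-.13,.05]).astype(int);P=tcp()[0]
S=8;x0,y0=c[0]-45,c[1]-32
f=cv2.resize(p['color'][y0:y0+64,x0:x0+90,::-1],None,fx=S,fy=S,interpolation=cv2.INTER_CUBIC)
def W(x,y,z):
    d=RJ(JY+np.pi/2)@[x,y];u,v=pix(p,[P[0]-.0035+d[0],P[1]+d[1],P[2]-.0362+z]);return [int((u-x0)*S),int((v-y0)*S)]
for y in(.012,-.012): cv2.polylines(f,[np.array([W(-.078,y,0),W(.078,y,0),W(.078,y,.002),W(.033,y,.016),W(-.033,y,.016),W(-.078,y,.002)])],True,(0,255,0),1)
cv2.polylines(f,[np.array([W(sx*.022,sy*.029,0) for sx,sy in((1,1),(1,-1),(-1,-1),(-1,1))])],True,(0,0,255),1)
cv2.imwrite('pics/k8.png',f)
E
```

```text
t20.2 tcp [ 0.578  -0.1535  0.0768] jig [ 0.0019 -0.201   0.0768] F [ 0.1  1.1 -2.3] op 12.9 g 119.6
[ 1.79948765e+02 -2.10162221e-02 -1.74840369e+02]
```

View pics/k8.png

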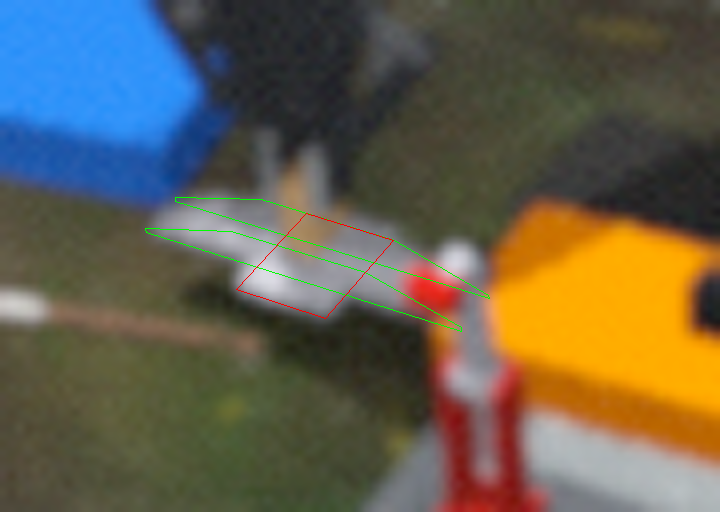

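{"method": "servo_tool", "body": {
  "targets": [0,0.01,-0.005,0,0,0,5,0,0.02,-0.005,0,0,0,5,0,0.028,-0.005,0,0,0,5,0,0.034,-0.005,0,0,0,5,0,0.034,-0.005,0,0,0,5]
}}

```text
time: 20.75
tool_pos: [0.5769, -0.1401, 0.0789]
orientation: [-0.0, -0.045, 0.999, 0.0]
wrist_force: [-0.6, -0.5, -3.2]
opening: 0.149
grip_force: 119.5
```

{"method": "servo_tool", "body": {
  "targets": [0,0.004,0,0,0,0,5,0,0.01,0,0,0,0,5,0,0.01,0,0,0,0,5]
}}

```text
time: 21.05
tool_pos: [0.5765, -0.1368, 0.0788]
orientation: [-0.0, -0.045, 0.999, -0.0]
wrist_force: [0.1, -1.7, -7.5]
opening: 0.153
grip_force: 118.9
```

{"method": "servo_tool", "body": {
  "targets": [0,0.004,0,0,0,0,5,0,0.006,0,0,0,0,5,0,0.006,0,0,0,0,5]
}}

```text
time: 21.35
tool_pos: [0.5762, -0.1347, 0.0788]
orientation: [-0.0, -0.045, 0.999, -0.0]
wrist_force: [0.4, -5.1, -8.8]
opening: 0.154
grip_force: 118.6
```

{"method": "servo_tool", "body": {
  "targets": [0,0.004,0.001,0,0,0,5,0,0.008,0.002,0,0,0,5,0,0.012,0.003,0,0,0,5,0,0.012,0.003,0,0,0,5]
}}

```text
time: 21.75
tool_pos: [0.5761, -0.13, 0.0779]
orientation: [0.0, -0.045, 0.999, -0.001]
wrist_force: [0.5, -6.3, -7.1]
opening: 0.153
grip_force: 118.9
```

{"method": "servo_tool", "body": {
  "targets": [0,0.004,0.001,0,0,0,5,0,0.008,0.0015,0,0,0,5,0,0.012,0.002,0,0,0,5,0,0.012,0.002,0,0,0,5]
}}

```text
time: 22.15
tool_pos: [0.5761, -0.1255, 0.0776]
orientation: [0.001, -0.045, 0.999, -0.001]
wrist_force: [0.4, -6.6, -4.0]
opening: 0.15
grip_force: 119.4
```

```bash
python3 -c "
from h import *
st()"
```

```text
t22.1 tcp [ 0.5761 -0.1255  0.0776] jig [ 0.0026 -0.173   0.0776] F [ 0.4 -6.6 -4. ] op 12.8 g 119.4
```

{"method": "servo_tool", "body": {
  "targets": [0,0.005,0,0,0,0,5,0,0.009,0,0,0,0,5,0,0.013,0,0,0,0,5,0,0.017,0,0,0,0,5,0,0.017,0,0,0,0,5]
}}

```text
time: 22.65
tool_pos: [0.5755, -0.1186, 0.0775]
orientation: [0.001, -0.045, 0.999, -0.001]
wrist_force: [0.3, -6.1, -4.8]
opening: 0.149
grip_force: 119.3
```

```bash
cat > s.py <<'E'
from h import *
st()
# cover end heights from the scene view: lower edge unseen -> use spot points
p=shot('scene');q=shot('top')
for n in('cover_left','cover_right','mouth_left','mouth_right'):
    a,b=pt(p,n),pt(q,n); print(n,a,b,tri([(p,a[1],a[2]),(q,b[1],b[2])]).round(4) if a and b else '')
E
python3 s.py
```

```text
t22.6 tcp [ 0.5755 -0.1186  0.0775] jig [ 0.0026 -0.166   0.0775] F [ 0.3 -6.1 -4.8] op 12.7 g 119.3
cover_left (0.94, 351.9, 235.8, None) (0.86, 267.1, 198.6, None) [0.5508 0.1676 0.0554]
cover_right (0.64, 283.3, 215.8, None) None 
mouth_left (0.94, 348.8, 240.9, None) (0.76, 267.9, 200.4, None) [0.5519 0.1634 0.0325]
mouth_right (0.71, 286.9, 216.7, None) None
```

```bash
cat > e.py <<'E'
from h import *
import sys
def rises(p,ref='pics/scene0.png',verbose=True):
    g=lambda im:cv2.GaussianBlur(im.astype(np.float32)@np.float32([0.6,.4,-1]),(0,0),.8)
    A=g(cv2.imread(ref)[:,:,::-1]);B=g(p['color']);out={}
    for n,y in(('L',.1),('Lm',.07),('H',0),('Rm',-.07),('R',-.1)):
        X=jw(-.045,y,.072) if n!='H' else jw(0,0,.1)
        u,v=pix(p,X);w=pix(p,X+[0,0,.01])-[u,v]
        x0,y0=int(u)-7,int(v)-7
        a=A[y0:y0+15,x0:x0+15]
        best=None
        def c(r): 
            yy,xx=np.mgrid[y0:y0+15,x0:x0+15].astype(np.float32)
            b=cv2.remap(B,xx+np.float32(w[0]*r/10),yy+np.float32(w[1]*r/10),cv2.INTER_CUBIC)
            return ((a-a.mean()-b+b.mean())**2).sum()
        rs=np.arange(-4,14,.2);cs=[c(r) for r in rs];k=int(np.argmin(cs));out[n]=(round(rs[k],1),round(float(cs[k]/cs[20]),2))
    return out
if __name__=='__main__':
    for i in range(2): print(rises(shot('scene')))
E
python3 e.py
```

```text
{'L': (np.float64(2.4), 0.06), 'Lm': (np.float64(4.0), 0.19), 'H': (np.float64(4.4), 0.47), 'Rm': (np.float64(3.4), 0.78), 'R': (np.float64(0.8), 0.99)}
{'L': (np.float64(2.4), 0.07), 'Lm': (np.float64(4.2), 0.19), 'H': (np.float64(4.4), 0.48), 'Rm': (np.float64(3.4), 0.79), 'R': (np.float64(0.8), 0.99)}
```

{"method": "servo_tool", "body": {
  "targets": [0,-0.05,0,0,0,0,5,0,-0.1,0,0,0,0,5,0,-0.1,-0.12,0,0,0,5,0,-0.1,-0.24,0,0,0,5,0,-0.07,-0.25,0,0,0,5,0,0.05,-0.25,0,0,0,5,0,0.17,-0.25,0,0,0,5,0,0.29,-0.25,0,0,0,5]
}}

```text
time: 24.05
tool_pos: [0.5638, -0.0001, 0.1769]
orientation: [0.0, -0.045, 0.999, 0.001]
wrist_force: [0.7, 0.5, -1.5]
opening: 0.148
grip_force: 119.6
```

```bash
python3 -c "
from h import *
from e import rises
st();print(rises(shot('scene')))
show(jw(.0035,.207,.175),jw(.0035,.207,.079))
"
```

```text
t24.1 tcp [ 5.638e-01 -1.000e-04  1.769e-01] jig [ 0.0016 -0.0469  0.1769] F [ 0.7  0.5 -1.5] op 12.6 g 119.6
{'L': (np.float64(2.6), 0.28), 'Lm': (np.float64(3.2), 0.68), 'H': (np.float64(5.2), 0.61), 'Rm': (np.float64(4.8), 0.64), 'R': (np.float64(0.8), 0.98)}
[0.5429 0.253  0.175 ] [-0.01, 0.617, 0.008, 0.004, -0.001, 0.003]
[0.5429 0.253  0.079 ] [-0.01, 0.615, 0.248, 0.004, -0.001, 0.003]
```

{"method": "servo_tool", "body": {
  "targets": [-0.005,0.12,0,0,0,0,5,-0.005,0.24,0,0,0,0,5,-0.005,0.36,0,0,0,0,5,-0.005,0.48,0,0,0,0,5,-0.005,0.6,0,0,0,0,5,-0.005,0.62,0,0,0,0,5,-0.005,0.62,0.11,0,0,0,5,-0.005,0.62,0.22,0,0,0,5]
}}

```text
time: 24.9
tool_pos: [0.5446, 0.2464, 0.0889]
orientation: [0.001, -0.046, 0.999, 0.001]
wrist_force: [0.4, -0.9, -2.7]
opening: 0.149
grip_force: 119.8
```

{"method": "servo_tool", "body": {
  "targets": [0,0,0.02,0,0,0,5,0,0,0.02,0,0,0,5,0,0,0.02,0,0,0,5]
}}

```text
time: 25.2
tool_pos: [0.5453, 0.2451, 0.0828]
orientation: [0.001, -0.045, 0.999, 0.0]
wrist_force: [0.3, -0.1, -2.0]
opening: 0.153
grip_force: 119.7
```

```bash
python3 -c "
from h import *
from e import rises
st();print(rises(shot('scene')))
show(jw(.0035,.184,.0785))
"
```

```text
t25.2 tcp [0.5453 0.2451 0.0828] jig [0.0052 0.1989 0.0828] F [ 0.3 -0.1 -2. ] op 13.1 g 119.7
{'L': (np.float64(2.2), 0.18), 'Lm': (np.float64(3.8), 0.24), 'H': (np.float64(4.6), 0.39), 'Rm': (np.float64(5.2), 0.51), 'R': (np.float64(3.6), 0.95)}
[0.5449 0.2301 0.0785] [0.005, -0.038, 0.012, 0.001, 0.002, -0.0]
```

{"method": "servo_tool", "body": {
  "targets": [0.004,0,0.011,0,0,0,5,0.004,0,0.011,0,0,0,5,0.004,-0.015,0.011,0,0,0,5,0.004,-0.03,0.011,0,0,0,5,0.004,-0.04,0.011,0,0,0,5,0.004,-0.04,0.011,0,0,0,5]
}}

```text
time: 25.85
tool_pos: [0.5443, 0.2279, 0.0768]
orientation: [0.0, -0.045, 0.999, -0.0]
wrist_force: [1.0, -0.2, -1.1]
opening: 0.147
grip_force: 119.9
```

{"method": "servo_tool", "body": {
  "targets": [0,-0.008,0,0,0,0,5,0,-0.016,0,0,0,0,5,0,-0.022,0,0,0,0,5,0,-0.022,0,0,0,0,5]
}}

```text
time: 26.25
tool_pos: [0.545, 0.22, 0.0768]
orientation: [0.0, -0.045, 0.999, 0.0]
wrist_force: [0.2, 2.9, 0.6]
opening: 0.146
grip_force: 120.2
```

{"method": "servo_tool", "body": {
  "targets": [0,-0.006,0,0,0,0,5,0,-0.012,0,0,0,0,5,0,-0.018,0,0,0,0,5,0,-0.023,0,0,0,0,5,0,-0.023,0,0,0,0,5]
}}

```text
time: 26.75
tool_pos: [0.5458, 0.2123, 0.077]
orientation: [0.0, -0.045, 0.999, 0.002]
wrist_force: [-0.2, 7.4, 1.0]
opening: 0.146
grip_force: 120.2
```

```bash
python3 -c "
from h import *
from e import rises
st();print(rises(shot('scene')))
"
```

```text
t26.8 tcp [0.5458 0.2123 0.077 ] jig [0.0028 0.1662 0.077 ] F [-0.2  7.4  1. ] op 12.5 g 120.2
{'L': (np.float64(4.0), 0.45), 'Lm': (np.float64(5.6), 0.13), 'H': (np.float64(5.4), 0.31), 'Rm': (np.float64(5.4), 0.49), 'R': (np.float64(3.6), 0.95)}
```

{"method": "servo_tool", "body": {
  "targets": [0,-0.006,0,0,0,0,5,0,-0.012,0,0,0,0,5,0,-0.018,0,0,0,0,5,0,-0.023,0,0,0,0,5,0,-0.023,0,0,0,0,5]
}}

```text
time: 27.3
tool_pos: [0.5467, 0.2018, 0.0768]
orientation: [0.0, -0.045, 0.999, 0.0]
wrist_force: [0.1, 3.3, 2.8]
opening: 0.154
grip_force: 120.2
```

```bash
python3 -c "
from h import *
from e import rises
st();print(rises(shot('scene')))
"
```

```text
t27.3 tcp [0.5467 0.2018 0.0768] jig [0.0027 0.1557 0.0768] F [0.1 3.3 2.8] op 13.1 g 120.2
{'L': (np.float64(4.2), 0.72), 'Lm': (np.float64(8.0), 0.12), 'H': (np.float64(7.4), 0.22), 'Rm': (np.float64(6.2), 0.44), 'R': (np.float64(3.8), 0.93)}
```

{"method": "servo_tool", "body": {
  "targets": [0,-0.004,0,0,0,0,5,0,-0.004,0,0,0,0,5,0,0.04,0,0,0,0,5,0,0.09,0,0,0,0,5,0,0.14,0,0,0,0,5,0,0.14,-0.12,0,0,0,5,0,0.14,-0.25,0,0,0,5,0,0.1,-0.27,0,0,0,5]
}}

```text
time: 28.15
tool_pos: [0.5451, 0.2429, 0.1895]
orientation: [0.003, -0.046, 0.999, 0.001]
wrist_force: [0.9, 0.9, -1.8]
opening: 0.155
grip_force: 119.8
```

```bash
python3 -c "
from h import *
from e import rises
st();print(rises(shot('scene')))
show(jw(.0035,-.205,.18))
"
```

```text
t28.1 tcp [0.5451 0.2429 0.1895] jig [0.0048 0.1967 0.1895] F [ 0.9  0.9 -1.8] op 13.2 g 119.8
{'L': (np.float64(7.0), 0.03), 'Lm': (np.float64(7.6), 0.05), 'H': (np.float64(7.2), 0.22), 'Rm': (np.float64(5.8), 0.46), 'R': (np.float64(3.8), 0.94)}
[ 0.5799 -0.1574  0.18  ] [0.002, -0.996, 0.023, -0.001, 0.004, -0.0]
```

{"method": "servo_tool", "body": {
  "targets": [0.002,-0.12,0,0,0,0,5,0.002,-0.24,0,0,0,0,5,0.002,-0.36,0,0,0,0,5,0.002,-0.48,0,0,0,0,5,0.002,-0.6,0,0,0,0,5,0.002,-0.72,0,0,0,0,5,0.002,-0.84,0,0,0,0,5,0.002,-0.96,0,0,0,0,5]
}}

```text
time: 29.0
tool_pos: [0.5751, -0.1435, 0.1828]
orientation: [-0.002, -0.045, 0.999, 0.0]
wrist_force: [0.0, 0.3, -3.0]
opening: 0.155
grip_force: 119.8
```

```bash
python3 -c "
from h import *
st()
show(jw(.0035,-.207,.18),jw(.0035,-.207,.0788))
"
```

```text
t29.0 tcp [ 0.5751 -0.1435  0.1828] jig [-1.000e-04 -1.907e-01  1.828e-01] F [ 0.   0.3 -3. ] op 13.3 g 119.8
[ 0.5801 -0.1593  0.18  ] [-0.009, -0.041, 0.007, 0.0, -0.002, -0.001]
[ 0.5801 -0.1593  0.0788] [-0.01, -0.041, 0.26, 0.0, -0.002, -0.001]
```

{"method": "servo_tool", "body": {
  "targets": [0,-0.042,0,0,0,0,5,0,-0.042,0.06,0,0,0,5,0,-0.042,0.16,0,0,0,5,0,-0.042,0.23,0,0,0,5,0,-0.042,0.25,0,0,0,5,0,-0.042,0.25,0,0,0,5,0,-0.042,0.25,0,0,0,5]
}}

```text
time: 29.7
tool_pos: [0.5786, -0.158, 0.0855]
orientation: [0.0, -0.045, 0.999, -0.0]
wrist_force: [0.5, 0.2, -2.0]
opening: 0.151
grip_force: 119.7
```

```bash
python3 -c "
from h import *
st()
show(jw(.0035,-.184,.0788))
"
```

```text
t29.7 tcp [ 0.5786 -0.158   0.0855] jig [ 0.0022 -0.2055  0.0855] F [ 0.5  0.2 -2. ] op 12.9 g 119.7
[ 0.578  -0.1364  0.0788] [-0.003, 0.054, 0.017, -0.0, 0.0, 0.0]
```

{"method": "servo_tool", "body": {
  "targets": [-0.002,0,0.015,0,0,0,5,-0.002,0,0.015,0,0,0,5,-0.002,0.02,0.015,0,0,0,5,-0.002,0.04,0.015,0,0,0,5,-0.002,0.06,0.015,0,0,0,5,-0.002,0.07,0.015,0,0,0,5,-0.002,0.07,0.015,0,0,0,5]
}}

```text
time: 30.4
tool_pos: [0.5764, -0.1289, 0.0787]
orientation: [-0.0, -0.046, 0.999, 0.0]
wrist_force: [0.3, 0.1, -2.6]
opening: 0.15
grip_force: 119.8
```

Lower to z≈.0775 and push on to the earlier depth (y −.1186).

{"method": "servo_tool", "body": {
  "targets": [0,0.008,0.003,0,0,0,5,0,0.016,0.003,0,0,0,5,0,0.023,0.003,0,0,0,5,0,0.023,0.003,0,0,0,5]
}}

```text
time: 30.8
tool_pos: [0.5754, -0.1206, 0.0772]
orientation: [-0.0, -0.045, 0.999, -0.0]
wrist_force: [1.6, -0.8, -6.9]
opening: 0.149
grip_force: 119.3
```

{"method": "servo_tool", "body": {
  "targets": [0,0.006,0,0,0,0,5,0,0.012,0,0,0,0,5,0,0.015,0,0,0,0,5,0,0.015,0,0,0,0,5]
}}

```text
time: 31.2
tool_pos: [0.5752, -0.1155, 0.0774]
orientation: [0.0, -0.045, 0.999, -0.001]
wrist_force: [0.5, -6.1, -5.8]
opening: 0.15
grip_force: 119.3
```

```bash
python3 -c "
from h import *
from e import rises
st();print(rises(shot('scene')))
"
```

```text
t31.2 tcp [ 0.5752 -0.1155  0.0774] jig [ 0.0026 -0.1628  0.0774] F [ 0.5 -6.1 -5.8] op 12.8 g 119.3
{'L': (np.float64(6.8), 0.01), 'Lm': (np.float64(8.4), 0.05), 'H': (np.float64(7.4), 0.28), 'Rm': (np.float64(5.0), 0.65), 'R': (np.float64(2.6), 0.96)}
```

{"method": "servo_tool", "body": {
  "targets": [0,0.005,0,0,0,0,5,0,0.01,0,0,0,0,5,0,0.014,0,0,0,0,5,0,0.014,0,0,0,0,5]
}}

```text
time: 31.65
tool_pos: [0.5743, -0.1084, 0.0773]
orientation: [-0.0, -0.045, 0.999, 0.001]
wrist_force: [0.0, -0.4, -4.2]
opening: 0.152
grip_force: 119.6
```

{"method": "servo_tool", "body": {
  "targets": [0,0.005,0,0,0,0,5,0,0.008,0,0,0,0,5,0,0.008,0,0,0,0,5]
}}

```text
time: 31.95
tool_pos: [0.5741, -0.1055, 0.0774]
orientation: [-0.0, -0.045, 0.999, 0.0]
wrist_force: [-0.6, -0.4, -3.9]
opening: 0.151
grip_force: 119.5
```

```bash
python3 -c "
from h import *
from e import rises
st();print(rises(shot('scene')))
"
```

```text
t31.9 tcp [ 0.5741 -0.1055  0.0774] jig [ 0.0024 -0.1529  0.0774] F [-0.6 -0.4 -3.9] op 12.9 g 119.5
{'L': (np.float64(6.4), 0.07), 'Lm': (np.float64(8.8), 0.06), 'H': (np.float64(8.4), 0.28), 'Rm': (np.float64(8.0), 0.47), 'R': (np.float64(4.6), 0.85)}
```

{"method": "servo_tool", "body": {
  "targets": [0,-0.04,0,0,0,0,5,0,-0.08,0,0,0,0,5,0,-0.14,0,0,0,0,5,0,-0.14,-0.1,0,0,0,5,0,-0.14,-0.2,0,0,0,5,0.02,-0.14,-0.22,0,0,0,5]
}}

```text
time: 32.6
tool_pos: [0.5743, -0.1651, 0.1701]
orientation: [0.004, -0.044, 0.999, -0.002]
wrist_force: [0.5, -1.6, -2.2]
opening: 0.148
grip_force: 120.0
```

```bash
python3 -c "
from h import *
from e import rises
st();print(rises(shot('scene')))
show([.4215,-.02,.1],[.4215,-.02,.04],yaw=np.pi-.012)
"
```

```text
t32.6 tcp [ 0.5743 -0.1651  0.1701] jig [-0.0028 -0.2122  0.1701] F [ 0.5 -1.6 -2.2] op 12.7 g 120.0
{'L': (np.float64(6.4), 0.03), 'Lm': (np.float64(8.2), 0.04), 'H': (np.float64(8.4), 0.22), 'Rm': (np.float64(8.6), 0.27), 'R': (np.float64(6.2), 0.84)}
[ 0.4215 -0.02    0.1   ] [0.344, 0.394, 0.17, -0.002, 0.003, 0.064]
[ 0.4215 -0.02    0.04  ] [0.345, 0.395, 0.32, -0.002, 0.003, 0.064]
```

{"method": "servo_tool", "body": {
  "targets": [0.345,0.2,0,0,0,0.064,5,0.345,0.395,0,0,0,0.064,5,0.345,0.395,0,0,0,0.064,5,0.345,0.395,0,0,0,0.064,5,0.345,0.395,0,0,0,0.064,5,0.345,0.395,0.1,0,0,0.064,5,0.345,0.395,0.2,0,0,0.064,5,0.345,0.395,0.28,0,0,0.064,5]
}}

```text
time: 33.45
tool_pos: [0.419, -0.0178, 0.0513]
orientation: [-0.0, 0.005, 1.0, -0.0]
wrist_force: [0.7, -0.7, -2.0]
opening: 0.15
grip_force: 119.7
```

```bash
python3 -c "
from h import *
st()
show([.4215,-.02,.04],yaw=np.pi-.012)
"
```

```text
t33.5 tcp [ 0.419  -0.0178  0.0513] jig [-0.1442 -0.0515  0.0513] F [ 0.7 -0.7 -2. ] op 12.8 g 119.7
[ 0.4215 -0.02    0.04  ] [-0.006, -0.006, 0.028, -0.0, -0.0, 0.001]
```

{"method": "servo_tool", "body": {
  "targets": [-0.006,-0.006,0.012,0,0,0,5,-0.006,-0.006,0.022,0,0,0,5,-0.006,-0.006,0.022,0,0,0,5,-0.006,-0.006,0.022,0,0,0,5]
}}

```text
time: 33.85
tool_pos: [0.4231, -0.0203, 0.0457]
orientation: [0.001, 0.005, 1.0, -0.0]
wrist_force: [0.3, -0.6, -1.7]
opening: 0.152
grip_force: 119.7
```

{"method": "servo_tool", "body": {
  "targets": [0.003,0,0.006,0,0,0,5,0.003,0,0.012,0,0,0,5,0.003,0,0.015,0,0,0,5,0.003,0,0.015,0,0,0,5]
}}

```text
time: 34.25
tool_pos: [0.4211, -0.0199, 0.0398]
orientation: [0.0, 0.005, 1.0, -0.0]
wrist_force: [-6.0, 1.1, 21.2]
opening: 0.148
grip_force: 123.2
```

{"method": "servo_tool", "body": {
  "targets": [0,0,-0.002,0,0,0,5,0,0,-0.002,0,0,0,40,0,0,-0.002,0,0,0,40,0,0,-0.002,0,0,0,40,0,0,-0.1,0,0,0,40,0,0,-0.2,0,0,0,45,0,0,-0.32,0,0,0,45,0,0,-0.42,0,0,0,45]
}}

```text
time: 35.05
tool_pos: [0.4208, -0.0198, 0.2089]
orientation: [0.0, 0.005, 1.0, -0.0]
wrist_force: [1.1, 0.0, -0.3]
opening: 0.527
grip_force: 0.0
```

```bash
python3 -c "
from h import *
from e import rises
st();p=shot('scene');print(rises(p))
print('handle',at(p,*pix(p,jw(0,0,.109)),.109),jw(0,0,.109))
show([.35,.3,.25])
"
```

```text
t35.0 tcp [ 0.4208 -0.0198  0.2089] jig [-0.1426 -0.0537  0.2089] F [ 1.1  0.  -0.3] op 45.0 g 0.0
{'L': (np.float64(7.2), 0.03), 'Lm': (np.float64(7.4), 0.04), 'H': (np.float64(6.8), 0.06), 'Rm': (np.float64(8.0), 0.34), 'R': (np.float64(5.0), 0.86)}
handle [0.558  0.0465 0.109 ] [0.558  0.0465 0.109 ]
[0.35 0.3  0.25] [0.192, 0.799, -0.092, -0.001, 0.005, -0.064]
```

```bash
python3 -c "
from h import *
show(jw(0,0,.16),jw(0,0,.086))
"
```

```text
[0.558  0.0465 0.16  ] [-0.333, 0.171, 0.138, -0.001, 0.005, -0.064]
[0.558  0.0465 0.086 ] [-0.331, 0.171, 0.323, -0.001, 0.005, -0.064]
```

{"method": "servo_tool", "body": {
  "targets": [-0.12,0.06,0,0,0,-0.064,65,-0.22,0.12,0,0,0,-0.064,65,-0.332,0.171,0.02,0,0,-0.064,65,-0.332,0.171,0.1,0,0,-0.064,65,-0.332,0.171,0.19,0,0,-0.064,65,-0.332,0.171,0.26,0,0,-0.064,65,-0.332,0.171,0.3,0,0,-0.064,65,-0.332,0.171,0.3,0,0,-0.064,65]
}}

```text
time: 35.9
tool_pos: [0.5523, 0.0473, 0.084]
orientation: [-0.002, -0.045, 0.999, 0.0]
wrist_force: [0.4, 0.0, -0.2]
opening: 0.761
grip_force: 0.0
```

```bash
python3 -c "
from h import *
st();show(jw(0,0,.086))
p=shot('scene');c=pix(p,[.558,.0465,.1]).astype(int)
cv2.imwrite('pics/k9.png',cv2.resize(p['color'][c[1]-40:c[1]+40,c[0]-50:c[0]+50,::-1],None,fx=6,fy=6,interpolation=cv2.INTER_CUBIC))
"
```

```text
t35.9 tcp [0.5523 0.0473 0.084 ] jig [-0.0056  0.0013  0.084 ] F [ 0.4  0.  -0.2] op 65.0 g 0.0
[0.558  0.0465 0.086 ] [-0.014, -0.003, -0.005, 0.0, -0.003, 0.0]
```

View pics/k9.png

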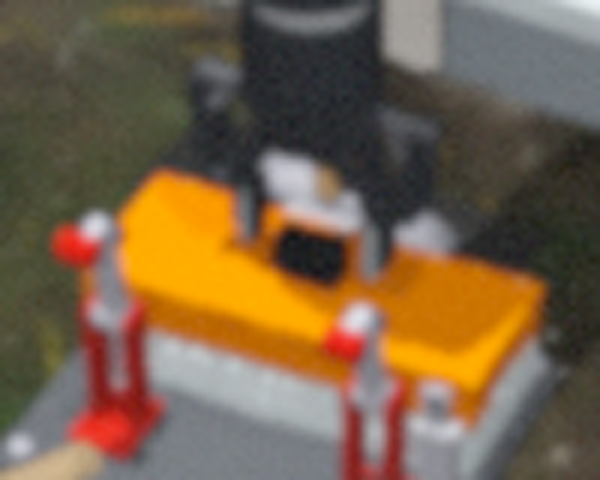

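{"method": "servo_tool", "body": {
  "targets": [-0.012,-0.003,-0.005,0,0,0,65,-0.014,-0.003,-0.005,0,0,0,65,-0.014,-0.003,-0.005,0,0,0,20,-0.014,-0.003,-0.005,0,0,0,20,-0.014,-0.003,-0.005,0,0,0,20,-0.014,-0.003,-0.005,0,0,0,20,-0.014,-0.003,-0.005,0,0,0,20,-0.014,-0.003,-0.005,0,0,0,20],
  "squeeze": 90
}}

```text
time: 36.75
tool_pos: [0.5606, 0.0465, 0.0898]
orientation: [0.001, -0.045, 0.999, -0.0]
wrist_force: [-1.6, -0.5, 9.3]
opening: 0.445
grip_force: 89.5
```

```bash
python3 -c "
from h import *
st()"
```

```text
t36.8 tcp [0.5606 0.0465 0.0898] jig [ 0.0026 -0.0003  0.0898] F [-1.6 -0.5  9.3] op 38.0 g 89.5
```

{"method": "servo_tool", "body": {
  "targets": [0,0,-0.015,0,0,0,20,0,0,-0.035,0,0,0,20,0,0,-0.06,0,0,0,20,0,0,-0.1,0,0,0,20,0,0,-0.19,0,0,0,20,0,0,-0.28,0,0,0,20,0,0,-0.37,0,0,0,20,0,0,-0.37,0,0,0,20]
}}

```text
time: 37.55
tool_pos: [0.5624, 0.0464, 0.2422]
orientation: [0.004, -0.045, 0.999, -0.0]
wrist_force: [1.4, 0.2, -2.5]
opening: 0.442
grip_force: 91.2
```

```bash
python3 - <<'E'
from h import *
st()
p=shot('scene');q=shot('top')
c=pix(p,[.558,.0465,.1]).astype(int);c2=pix(q,[.558,.0465,.1]).astype(int)
f=lambda p,c:cv2.resize(p['color'][max(c[1]-55,0):c[1]+45,c[0]-40:c[0]+40,::-1],None,fx=5,fy=5,interpolation=cv2.INTER_CUBIC)
cv2.imwrite('pics/k10.png',np.hstack([f(p,c),f(q,c2)]))
for n in('bud1','bud2','bud3','bud4'): print(n,[pt(r,n,.064) for r in(p,q)])
show([.4715,.3205,.235],[.4715,.3205,.0575],yaw=YJ+1.243)
E
```

```text
t37.5 tcp [0.5624 0.0464 0.2422] jig [ 0.0044 -0.0005  0.2422] F [ 1.4  0.2 -2.5] op 37.7 g 91.2
bud1 [(0.52, 299.8, 223.3, array([ 0.5918, -0.0018,  0.064 ])), (0.52, 422.2, 230.3, array([ 0.4787, -0.3578,  0.064 ]))]
bud2 [(0.52, 299.8, 223.3, array([ 0.5918, -0.0018,  0.064 ])), (0.52, 422.2, 230.3, array([ 0.4787, -0.3578,  0.064 ]))]
bud3 [(0.52, 299.8, 223.3, array([ 0.5918, -0.0018,  0.064 ])), (0.52, 422.2, 230.3, array([ 0.4787, -0.3578,  0.064 ]))]
bud4 [(0.52, 299.8, 223.3, array([ 0.5918, -0.0018,  0.064 ])), (0.52, 422.2, 230.3, array([ 0.4787, -0.3578,  0.064 ]))]
[0.4715 0.3205 0.235 ] [0.158, 0.702, 0.003, 0.001, -0.001, -0.791]
[0.4715 0.3205 0.0575] [0.157, 0.702, 0.446, 0.001, -0.001, -0.791]
```

View pics/k10.png

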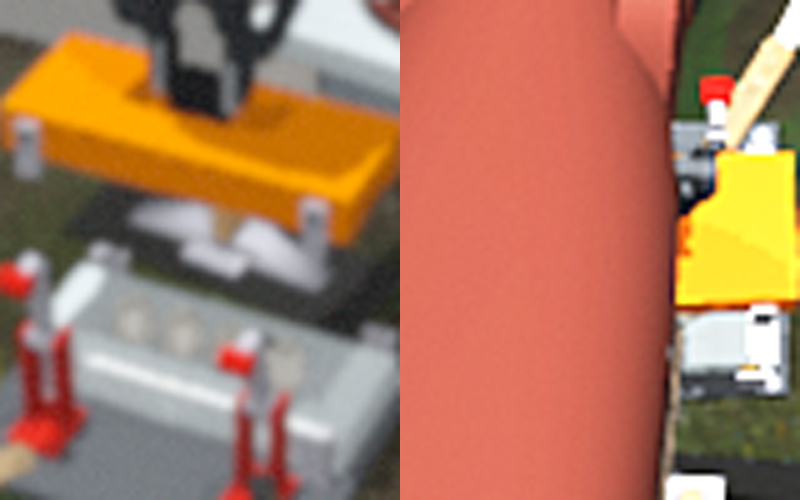

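{"method": "servo_tool", "body": {
  "targets": [0.06,0.1,0,0,0,-0.09,20,0.09,0.2,0,0,0,-0.18,20,0.12,0.31,0,0,0,-0.27,20,0.15,0.42,0,0,0,-0.36,20,0.157,0.53,0,0,0,-0.45,20,0.157,0.64,0,0,0,-0.54,20,0.157,0.7,0,0,0,-0.63,20,0.157,0.7,0,0,0,-0.72,20]
}}

```text
time: 38.85
tool_pos: [0.4715, 0.3229, 0.2361]
orientation: [0.0, -0.577, 0.817, 0.0]
wrist_force: [0.4, -0.0, -2.3]
opening: 0.44
grip_force: 91.5
```

```bash
python3 - <<'E'
from h import *
st()
show([.4715,.3205,.235],[.4715,.3205,.07],yaw=YJ+1.243)
E
```

```text
t38.9 tcp [0.4715 0.3229 0.2361] jig [-0.0614  0.283   0.2361] F [ 0.4 -0.  -2.3] op 37.6 g 91.5
[0.4715 0.3205 0.235 ] [0.006, -0.002, 0.003, 0.0, 0.0, -0.065]
[0.4715 0.3205 0.07  ] [0.006, -0.002, 0.415, 0.0, 0.0, -0.065]
```

{"method": "servo_tool", "body": {
  "targets": [0.006,-0.002,0.05,0,0,-0.065,20,0.006,-0.002,0.15,0,0,-0.065,20,0.006,-0.002,0.25,0,0,-0.065,20,0.006,-0.002,0.34,0,0,-0.065,20,0.006,-0.002,0.4,0,0,-0.065,20,0.006,-0.002,0.42,0,0,-0.065,20,0.006,-0.002,0.42,0,0,-0.065,20]
}}

```text
time: 39.55
tool_pos: [0.4717, 0.3168, 0.0678]
orientation: [-0.001, -0.614, 0.789, 0.0]
wrist_force: [-1.0, -0.6, -2.8]
opening: 0.439
grip_force: 91.3
```

{"method": "servo_tool", "body": {
  "targets": [0,0,0.01,0,0,0,20,0,0,0.018,0,0,0,20,0,0,0.024,0,0,0,20,0,0,0.024,0,0,0,20]
}}

```text
time: 39.95
tool_pos: [0.4724, 0.3172, 0.0593]
orientation: [0.0, -0.614, 0.789, -0.0]
wrist_force: [-0.5, 0.1, -2.0]
opening: 0.44
grip_force: 91.3
```

{"method": "servo_tool", "body": {
  "targets": [-0.007,0,0,0,0,0,20,-0.007,0,0.003,0,0,0,20,-0.007,0,0.005,0,0,0,20,-0.007,0,0.005,0,0,0,20]
}}

```text
time: 40.35
tool_pos: [0.4733, 0.3203, 0.0579]
orientation: [0.001, -0.614, 0.789, 0.0]
wrist_force: [-2.1, -0.1, 6.5]
opening: 0.448
grip_force: 92.6
```

{"method": "servo_tool", "body": {
  "targets": [0,0,0,0,0,0,65,0,0,0,0,0,0,65,0,0,0,0,0,0,65,0,0,-0.08,0,0,0,65,0,0,-0.2,0,0,0,65,0,0,-0.32,0,0,0.1,65,0,0,-0.4,0,0,0.2,65,0,0,-0.4,0,0,0.3,65]
}}

```text
time: 41.15
tool_pos: [0.4753, 0.3211, 0.2221]
orientation: [0.004, -0.42, 0.907, 0.0]
wrist_force: [0.6, -0.0, -0.4]
opening: 0.761
grip_force: 0.0
```

```bash
python3 - <<'E'
from h import *
st()
p=shot('scene');q=shot('top')
c=(330,215);c2=pix(q,[.5,.1,.05]).astype(int)
f=lambda p,c,w:cv2.resize(p['color'][max(c[1]-50,0):c[1]+50,c[0]-w:c[0]+w,::-1],None,fx=4,fy=5,interpolation=cv2.INTER_CUBIC)
x=f(q,c2,90);y=f(p,c,45);print(c2,x.shape,y.shape)
cv2.imwrite('pics/k11.png',cv2.resize(x,(720,500)));
cv2.imwrite('pics/full.png',q['color'][:,:,::-1])
for r in(p,q):
  for n in('bud1',): print([(round(a['p'],2),(np.array(a['location'])[::-1]*[640,400]).round(1),wj(at(r,a['location'][1]*640,a['location'][0]*400,.026)).round(3)) for a in bot.spot_point(r,n)])
for n,z in(('cover',.015),('wedge',.003)): print(n,pt(p,n,z),pt(q,n,z))
E
```

```text
t41.1 tcp [0.4753 0.3211 0.2221] jig [-0.0577  0.2809  0.2221] F [ 0.6 -0.  -0.4] op 65.0 g 0.0
[285 214] (500, 720, 3) (500, 360, 3)
[(0.61, array([311.7, 229. ]), array([-0.001, -0.024,  0.026])), (0.61, array([321.7, 232.2]), array([-0.001,  0.013,  0.026])), (0.52, array([330.5, 233. ]), array([-0.01 ,  0.041,  0.026])), (0.47, array([301.7, 223.2]), array([-0.013, -0.067,  0.026])), (0.47, array([320.1, 208.1]), array([-0.113, -0.047,  0.026]))]
[(0.56, array([307.8, 202.9]), array([-0.007, -0.016,  0.026])), (0.53, array([320.6, 196.7]), array([ 0.014, -0.061,  0.026])), (0.48, array([285.9, 201.3]), array([-0.   ,  0.06 ,  0.026])), (0.45, array([299.6, 201.8]), array([-0.003,  0.012,  0.026]))]
cover (0.56, 406.2, 247.7, array([0.4724, 0.3227, 0.015 ])) (0.91, 218.9, 220.0, array([0.4715, 0.3336, 0.015 ]))
wedge (0.78, 324.4, 208.4, array([ 0.4185, -0.0111,  0.003 ])) (0.78, 317.9, 246.1, array([ 0.4082, -0.0155,  0.003 ]))
```

View pics/k11.png

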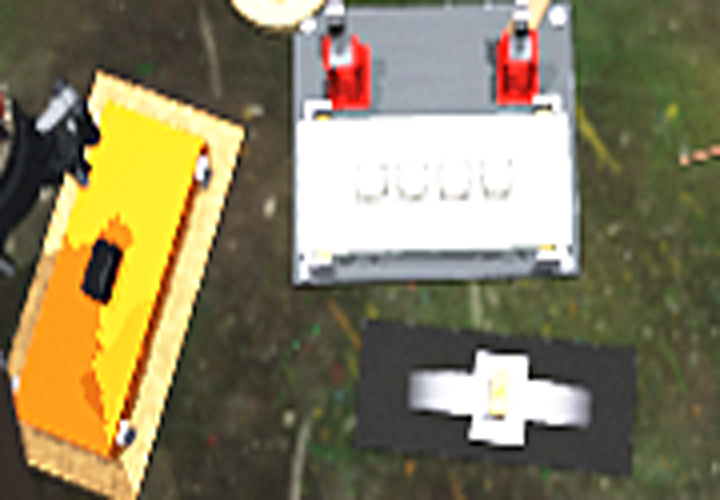

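```bash
python3 - <<'E'
from h import *
q=shot('top');p=shot('scene')
print(wj(at(q,303.7,199.8,.06)))
C=np.array([at(q,195+x/4,164+y/5,.04) for x,y in((296,115),(577,112),(575,247),(300,251))]);print(np.array([wj(c) for c in C]).round(4),wj(C.mean(0)))
print('wedge foot',at(q,195+499/4,164+397/5,.008),'handle',at(q,195+101/4,164+270/5,.075))
YB=YJ+np.pi/2
show(jw(0,-.054,.16),jw(0,-.054,.09),yaw=YB)
E
```

```text
[-0.00374093 -0.00276118  0.06      ]
[[ 0.0483  0.1174  0.04  ]
 [ 0.0464 -0.1257  0.04  ]
 [-0.0486 -0.121   0.04  ]
 [-0.0475  0.113   0.04  ]] [-0.00035128 -0.00409928  0.04      ]
wedge foot [ 0.41736286 -0.02123288  0.008     ] handle [0.4693614  0.31327475 0.075     ]
[ 0.5629 -0.0073  0.16  ] [0.482, -0.697, 0.141, 0.0, -0.0, -0.501]
[ 0.5629 -0.0073  0.09  ] [0.482, -0.698, 0.316, 0.0, -0.0, -0.501]
```

{"method": "servo_tool", "body": {
  "targets": [0.09,-0.1,0,0,0,-0.09,45,0.17,-0.2,0,0,0,-0.18,45,0.25,-0.3,0,0,0,-0.27,45,0.32,-0.4,0.02,0,0,-0.36,45,0.4,-0.5,0.05,0,0,-0.45,45,0.45,-0.6,0.1,0,0,-0.501,45,0.482,-0.697,0.141,0,0,-0.501,45,0.482,-0.697,0.16,0,0,-0.501,45],
  "squeeze": 30
}}

```text
time: 42.45
tool_pos: [0.564, -0.0106, 0.152]
orientation: [0.0, 0.737, -0.676, 0.001]
wrist_force: [-0.2, -0.0, 0.2]
opening: 0.532
grip_force: 0.0
```

```bash
python3 - <<'E'
from h import *
st()
show(jw(-.001,-.054,.09),jw(-.001,-.054,.046),yaw=YJ+np.pi/2)
E
```

```text
t42.5 tcp [ 0.564  -0.0106  0.152 ] jig [ 0.0008 -0.0574  0.152 ] F [-0.2 -0.   0.2] op 45.4 g 0.0
[ 0.5619 -0.0074  0.09  ] [-0.009, 0.005, 0.155, -0.0, -0.001, -0.002]
[ 0.5619 -0.0074  0.046 ] [-0.009, 0.005, 0.265, -0.0, -0.001, -0.002]
```

{"method": "servo_tool", "body": {
  "targets": [-0.009,0.005,0.1,0,0,0,45,-0.009,0.005,0.19,0,0,0,45,-0.009,0.005,0.24,0,0,0,45,-0.009,0.005,0.263,0,0,0,45,-0.009,0.005,0.263,0,0,0,45,-0.009,0.005,0.263,0,0,0,45]
}}

```text
time: 43.05
tool_pos: [0.5611, -0.0034, 0.0487]
orientation: [-0.0, 0.738, -0.675, 0.0]
wrist_force: [-0.8, -0.5, 0.6]
opening: 0.525
grip_force: 0.0
```

{"method": "servo_tool", "body": {
  "targets": [0,0,0,0,0,0,15,0,0,0,0,0,0,15,0,0,0,0,0,0,15,0,0,0,0,0,0,15]
}}

```text
time: 43.45
tool_pos: [0.562, -0.0036, 0.0493]
orientation: [-0.001, 0.738, -0.675, 0.001]
wrist_force: [1.5, 1.5, 7.3]
opening: 0.291
grip_force: 29.4
```

```bash
python3 - <<'E'
from h import *
st()
E
```

```text
t43.5 tcp [ 0.562  -0.0036  0.0493] jig [-0.0005 -0.0503  0.0493] F [1.5 1.5 7.3] op 24.8 g 29.4
```

{"method": "servo_tool", "body": {
  "targets": [0,0,-0.02,0,0,0,15,0,0,-0.05,0,0,0,15,0,0,-0.12,0,0,0,15,0,0,-0.22,0,0,0,15,0,0,-0.25,0,0,0,15]
}}

```text
time: 43.95
tool_pos: [0.5619, -0.0038, 0.1521]
orientation: [-0.001, 0.738, -0.675, 0.002]
wrist_force: [0.3, 0.1, -1.0]
opening: 0.286
grip_force: 30.4
```

```bash
cat >> h.py <<'E'
TR=lambda k:np.array([.4825-.225*k,-.3785+.974*k])
YB=YJ+np.pi/2
E
python3 - <<'E'
from h import *
st();print(tcp()[1].as_euler('xyz',degrees=True))
show(np.r_[TR(-.063),.11],np.r_[TR(-.063),.031],yaw=YB)
E
```

```text
t44.0 tcp [ 0.5619 -0.0038  0.1521] jig [-0.0007 -0.0505  0.1521] F [ 0.3  0.1 -1. ] op 24.4 g 30.4
[-1.79743208e+02 -7.27734968e-02 -8.48858037e+01]
[ 0.4967 -0.4399  0.11  ] [1.071, 0.26, 0.106, -0.003, -0.001, -0.0]
[ 0.4967 -0.4399  0.031 ] [1.071, 0.261, 0.303, -0.003, -0.001, -0.0]
```

{"method": "servo_tool", "body": {
  "targets": [0.12,0.03,0,0,0,0,15,0.24,0.06,0,0,0,0,15,0.36,0.09,0,0,0,0,15,0.48,0.12,0,0,0,0,15,0.6,0.15,0,0,0,0,15,0.72,0.18,0,0,0,0,15,0.84,0.21,0,0,0,0,15,0.96,0.24,0,0,0,0,15]
}}

```text
time: 44.75
tool_pos: [0.4979, -0.3963, 0.148]
orientation: [0.0, 0.738, -0.675, -0.0]
wrist_force: [1.3, 0.3, -0.1]
opening: 0.286
grip_force: 30.4
```

```bash
python3 - <<'E'
from h import *
st()
show(np.r_[TR(-.063),.11],np.r_[TR(-.063),.031],yaw=YB)
E
```

```text
t44.8 tcp [ 0.4979 -0.3963  0.148 ] jig [-0.0996 -0.4356  0.148 ] F [ 1.3  0.3 -0.1] op 24.4 g 30.4
[ 0.4967 -0.4399  0.11  ] [0.108, 0.013, 0.095, 0.0, 0.0, -0.001]
[ 0.4967 -0.4399  0.031 ] [0.108, 0.013, 0.292, 0.0, 0.0, -0.001]
```

{"method": "servo_tool", "body": {
  "targets": [0.1,0.012,0.02,0,0,0,15,0.108,0.012,0.1,0,0,0,15,0.108,0.012,0.2,0,0,0,15,0.108,0.012,0.27,0,0,0,15,0.108,0.012,0.29,0,0,0,15,0.108,0.012,0.293,0,0,0,15,0.108,0.012,0.293,0,0,0,15]
}}

```text
time: 45.45
tool_pos: [0.4987, -0.4386, 0.032]
orientation: [0.0, 0.738, -0.675, 0.001]
wrist_force: [-0.2, -0.4, 0.0]
opening: 0.29
grip_force: 30.4
```

{"method": "servo_tool", "body": {
  "targets": [0,0,0.006,0,0,0,15,0,0,0.008,0,0,0,15,0,0,0.008,0,0,0,15,0,0,0.008,0,0,0,42,0,0,0.008,0,0,0,42,0,0,-0.1,0,0,0,42,0,0,-0.22,0,0,0,45,0,0,-0.32,0,0,0,45]
}}

```text
time: 46.25
tool_pos: [0.4982, -0.4382, 0.161]
orientation: [0.0, 0.738, -0.675, 0.001]
wrist_force: [0.5, -0.3, 0.1]
opening: 0.524
grip_force: 0.0
```

```bash
python3 - <<'E'
from h import *
st()
show(jw(-.001,-.018,.16),yaw=YB)
E
```

```text
t46.2 tcp [ 0.4982 -0.4382  0.161 ] jig [-0.1031 -0.4774  0.161 ] F [ 0.5 -0.3  0.1] op 44.8 g 0.0
[0.5586 0.0285 0.16  ] [-1.149, -0.254, 0.002, -0.0, -0.001, -0.0]
```

{"method": "servo_tool", "body": {
  "targets": [-0.12,-0.03,0,0,0,0,45,-0.24,-0.055,0,0,0,0,45,-0.36,-0.08,0,0,0,0,45,-0.48,-0.11,0,0,0,0,45,-0.6,-0.135,0,0,0,0,45,-0.72,-0.16,0,0,0,0,45,-0.84,-0.19,0,0,0,0,45,-0.96,-0.215,0,0,0,0,45]
}}

```text
time: 47.05
tool_pos: [0.5497, -0.046, 0.159]
orientation: [-0.0, 0.738, -0.675, 0.0]
wrist_force: [0.7, -0.6, -0.3]
opening: 0.527
grip_force: 0.0
```

{"method": "servo_tool", "body": {
  "targets": [-0.12,-0.03,0,0,0,0,45,-0.185,-0.039,0,0,0,0,45,-0.185,-0.039,0.04,0,0,0,45,-0.185,-0.039,0.12,0,0,0,45,-0.185,-0.039,0.18,0,0,0,45,-0.185,-0.039,0.18,0,0,0,45]
}}

```text
time: 47.65
tool_pos: [0.5561, 0.0275, 0.0839]
orientation: [0.002, 0.738, -0.675, -0.002]
wrist_force: [-1.1, -0.5, 0.3]
opening: 0.525
grip_force: 0.0
```

```bash
python3 - <<'E'
from h import *
st()
show(jw(-.001,-.018,.049),yaw=YB)
E
```

```text
t47.6 tcp [0.5561 0.0275 0.0839] jig [-0.0036 -0.0188  0.0839] F [-1.1 -0.5  0.3] op 44.8 g 0.0
[0.5586 0.0285 0.049 ] [-0.002, -0.007, 0.087, 0.003, 0.001, -0.0]
```

{"method": "servo_tool", "body": {
  "targets": [-0.002,-0.006,0.05,0,0,0,45,-0.002,-0.006,0.085,0,0,0,45,-0.002,-0.006,0.085,0,0,0,45,-0.002,-0.006,0.085,0,0,0,45,-0.002,-0.006,0.085,0,0,0,15,-0.002,-0.006,0.085,0,0,0,15,-0.002,-0.006,0.085,0,0,0,15,-0.002,-0.006,0.085,0,0,0,15]
}}

```text
time: 48.45
tool_pos: [0.5611, 0.028, 0.0539]
orientation: [-0.0, 0.738, -0.675, 0.001]
wrist_force: [-2.8, -0.9, 7.4]
opening: 0.24
grip_force: 27.7
```

{"method": "servo_tool", "body": {
  "targets": [0,0,-0.02,0,0,0,15,0,0,-0.05,0,0,0,15,0,0,-0.12,0,0,0,15,0,0,-0.22,0,0,0,15,0,0,-0.25,0,0,0,15]
}}

```text
time: 48.95
tool_pos: [0.5631, 0.028, 0.1575]
orientation: [-0.002, 0.738, -0.675, 0.003]
wrist_force: [1.1, -0.8, -0.1]
opening: 0.237
grip_force: 26.5
```

```bash
python3 - <<'E'
from h import *
st()
show(np.r_[TR(-.021),.14],yaw=YB)
E
```

```text
t49.0 tcp [0.5631 0.028  0.1575] jig [ 0.0034 -0.0189  0.1575] F [ 1.1 -0.8 -0.1] op 20.2 g 26.5
[ 0.4872 -0.399   0.14  ] [1.046, 0.284, 0.043, -0.004, -0.001, -0.0]
```

{"method": "servo_tool", "body": {
  "targets": [0.12,0.035,0,0,0,0,15,0.24,0.07,0,0,0,0,15,0.36,0.1,0,0,0,0,15,0.48,0.13,0,0,0,0,15,0.6,0.165,0,0,0,0,15,0.72,0.2,0,0,0,0,15,0.84,0.23,0,0,0,0,15,0.96,0.26,0,0,0,0,15]
}}

```text
time: 49.75
tool_pos: [0.4907, -0.3657, 0.1534]
orientation: [-0.0, 0.738, -0.675, 0.0]
wrist_force: [0.9, -0.7, -0.8]
opening: 0.236
grip_force: 26.4
```

```bash
python3 - <<'E'
from h import *
st()
show(np.r_[TR(-.021),.035],yaw=YB)
E
```

```text
t49.8 tcp [ 0.4907 -0.3657  0.1534] jig [-0.104  -0.4044  0.1534] F [ 0.9 -0.7 -0.8] op 20.1 g 26.4
[ 0.4872 -0.399   0.035 ] [0.082, 0.016, 0.296, -0.0, -0.0, -0.001]
```

{"method": "servo_tool", "body": {
  "targets": [0.08,0.014,0.02,0,0,0,15,0.082,0.014,0.1,0,0,0,15,0.082,0.014,0.2,0,0,0,15,0.082,0.014,0.27,0,0,0,15,0.082,0.014,0.294,0,0,0,15,0.082,0.014,0.296,0,0,0,15,0.082,0.014,0.296,0,0,0,15]
}}

```text
time: 50.45
tool_pos: [0.4895, -0.3974, 0.0357]
orientation: [0.0, 0.738, -0.675, 0.001]
wrist_force: [-0.1, -0.4, -0.7]
opening: 0.239
grip_force: 26.5
```

{"method": "servo_tool", "body": {
  "targets": [0,0,0.005,0,0,0,15,0,0,0.006,0,0,0,15,0,0,0.006,0,0,0,15,0,0,0.006,0,0,0,42,0,0,0.006,0,0,0,42,0,0,-0.1,0,0,0,42,0,0,-0.22,0,0,0,45,0,0,-0.32,0,0,0,45]
}}

```text
time: 51.25
tool_pos: [0.4888, -0.3968, 0.1645]
orientation: [0.0, 0.738, -0.675, 0.0]
wrist_force: [0.7, -1.1, -0.2]
opening: 0.527
grip_force: 0.0
```

```bash
python3 - <<'E'
from h import *
st()
show(jw(0,.018,.16),yaw=YB)
E
```

```text
t51.2 tcp [ 0.4888 -0.3968  0.1645] jig [-0.1087 -0.4353  0.1645] F [ 0.7 -1.1 -0.2] op 45.0 g 0.0
[0.5564 0.0644 0.16  ] [-1.134, -0.271, 0.011, -0.0, -0.0, -0.0]
```

{"method": "servo_tool", "body": {
  "targets": [-0.12,-0.03,0,0,0,0,45,-0.24,-0.06,0,0,0,0,45,-0.36,-0.085,0,0,0,0,45,-0.48,-0.115,0,0,0,0,45,-0.6,-0.145,0,0,0,0,45,-0.72,-0.17,0,0,0,0,45,-0.84,-0.2,0,0,0,0,45,-0.96,-0.23,0,0,0,0,45]
}}

```text
time: 52.05
tool_pos: [0.5462, -0.0041, 0.1625]
orientation: [-0.0, 0.738, -0.675, 0.0]
wrist_force: [1.7, 0.2, 0.2]
opening: 0.529
grip_force: 0.0
```

{"method": "servo_tool", "body": {
  "targets": [-0.12,-0.03,0,0,0,0,45,-0.174,-0.041,0,0,0,0,45,-0.174,-0.041,0.04,0,0,0,45,-0.174,-0.041,0.12,0,0,0,45,-0.174,-0.041,0.19,0,0,0,45,-0.174,-0.041,0.19,0,0,0,45]
}}

```text
time: 52.65
tool_pos: [0.5536, 0.0649, 0.0832]
orientation: [0.002, 0.738, -0.675, -0.002]
wrist_force: [-0.5, 0.2, 0.4]
opening: 0.528
grip_force: 0.0
```

```bash
python3 - <<'E'
from h import *
st()
show(jw(0,.018,.047),yaw=YB)
E
```

```text
t52.6 tcp [0.5536 0.0649 0.0832] jig [-0.0027  0.0187  0.0832] F [-0.5  0.2  0.4] op 45.1 g 0.0
[0.5564 0.0644 0.047 ] [0.002, -0.007, 0.09, 0.004, 0.0, -0.0]
```

{"method": "servo_tool", "body": {
  "targets": [0.002,-0.006,0.05,0,0,0,45,0.002,-0.006,0.094,0,0,0,45,0.002,-0.006,0.094,0,0,0,45,0.002,-0.006,0.094,0,0,0,45,0.002,-0.006,0.094,0,0,0,15,0.002,-0.006,0.094,0,0,0,15,0.002,-0.006,0.094,0,0,0,15,0.002,-0.006,0.094,0,0,0,15]
}}

```text
time: 53.45
tool_pos: [0.5579, 0.0639, 0.0502]
orientation: [0.001, 0.738, -0.675, -0.0]
wrist_force: [-7.6, -1.0, 12.2]
opening: 0.279
grip_force: 28.7
```

{"method": "servo_tool", "body": {
  "targets": [0,0,-0.02,0,0,0,15,0,0,-0.05,0,0,0,15,0,0,-0.12,0,0,0,15,0,0,-0.22,0,0,0,15,0,0,-0.25,0,0,0,15]
}}

```text
time: 53.95
tool_pos: [0.5616, 0.0642, 0.1538]
orientation: [-0.003, 0.738, -0.675, 0.003]
wrist_force: [2.3, -0.2, 0.1]
opening: 0.281
grip_force: 26.8
```

```bash
python3 - <<'E'
from h import *
st()
show(np.r_[TR(.021),.14],yaw=YB)
E
```

```text
t54.0 tcp [0.5616 0.0642 0.1538] jig [0.0052 0.0173 0.1538] F [ 2.3 -0.2  0.1] op 24.0 g 26.8
[ 0.4778 -0.358   0.14  ] [1.033, 0.303, 0.033, -0.005, -0.0, -0.0]
```

{"method": "servo_tool", "body": {
  "targets": [0.12,0.035,0,0,0,0,15,0.24,0.07,0,0,0,0,15,0.36,0.105,0,0,0,0,15,0.48,0.14,0,0,0,0,15,0.6,0.175,0,0,0,0,15,0.72,0.21,0,0,0,0,15,0.84,0.245,0,0,0,0,15,0.96,0.28,0,0,0,0,15]
}}

```text
time: 54.75
tool_pos: [0.4812, -0.3307, 0.1497]
orientation: [-0.0, 0.738, -0.675, 0.001]
wrist_force: [0.8, 0.7, 0.5]
opening: 0.281
grip_force: 26.7
```

```bash
python3 - <<'E'
from h import *
st()
show(np.r_[TR(.021),.032],yaw=YB)
E
```

```text
t54.8 tcp [ 0.4812 -0.3307  0.1497] jig [-0.1104 -0.3688  0.1497] F [0.8 0.7 0.5] op 24.0 g 26.7
[ 0.4778 -0.358   0.032 ] [0.067, 0.015, 0.294, -0.001, -0.001, -0.0]
```

{"method": "servo_tool", "body": {
  "targets": [0.065,0.014,0.02,0,0,0,15,0.067,0.014,0.1,0,0,0,15,0.067,0.014,0.2,0,0,0,15,0.067,0.014,0.27,0,0,0,15,0.067,0.014,0.294,0,0,0,15,0.067,0.014,0.296,0,0,0,15,0.067,0.014,0.296,0,0,0,15]
}}

```text
time: 55.45
tool_pos: [0.4791, -0.3562, 0.0317]
orientation: [0.0, 0.738, -0.675, 0.001]
wrist_force: [-0.0, -0.5, 0.2]
opening: 0.277
grip_force: 26.8
```

{"method": "servo_tool", "body": {
  "targets": [0,0,0.004,0,0,0,15,0,0,0.005,0,0,0,15,0,0,0.005,0,0,0,15,0,0,0.005,0,0,0,42,0,0,0.005,0,0,0,42,0,0,-0.1,0,0,0,42,0,0,-0.22,0,0,0,45,0,0,-0.32,0,0,0,45]
}}

```text
time: 56.25
tool_pos: [0.4783, -0.3556, 0.1604]
orientation: [0.0, 0.738, -0.675, 0.0]
wrist_force: [1.2, -0.3, -0.6]
opening: 0.523
grip_force: 0.0
```

```bash
python3 - <<'E'
from h import *
st()
show(jw(0.002,.054,.16),yaw=YB)
E
```

```text
t56.2 tcp [ 0.4783 -0.3556  0.1604] jig [-0.1155 -0.3933  0.1604] F [ 1.2 -0.3 -0.6] op 44.6 g 0.0
[0.5551 0.1005 0.16  ] [-1.118, -0.293, 0.001, -0.0, -0.0, -0.0]
```

{"method": "servo_tool", "body": {
  "targets": [-0.12,-0.035,0,0,0,0,45,-0.24,-0.065,0,0,0,0,45,-0.36,-0.095,0,0,0,0,45,-0.48,-0.125,0,0,0,0,45,-0.6,-0.16,0,0,0,0,45,-0.72,-0.19,0,0,0,0,45,-0.84,-0.22,0,0,0,0,45,-0.96,-0.25,0,0,0,0,45]
}}

```text
time: 57.05
tool_pos: [0.5437, 0.0379, 0.1585]
orientation: [-0.0, 0.738, -0.675, 0.0]
wrist_force: [0.8, -0.1, 0.3]
opening: 0.527
grip_force: 0.0
```

{"method": "servo_tool", "body": {
  "targets": [-0.12,-0.03,0,0,0,0,45,-0.158,-0.045,0,0,0,0,45,-0.158,-0.045,0.04,0,0,0,45,-0.158,-0.045,0.12,0,0,0,45,-0.158,-0.045,0.18,0,0,0,45,-0.158,-0.045,0.18,0,0,0,45]
}}

```text
time: 57.65
tool_pos: [0.5535, 0.0998, 0.0834]
orientation: [0.002, 0.738, -0.675, -0.002]
wrist_force: [-0.3, -0.4, 0.5]
opening: 0.527
grip_force: 0.0
```

```bash
python3 - <<'E'
from h import *
st()
show(jw(0.002,.054,.047),yaw=YB)
E
```

```text
t57.6 tcp [0.5535 0.0998 0.0834] jig [0.0004 0.0535 0.0834] F [-0.3 -0.4  0.5] op 45.0 g 0.0
[0.5551 0.1005 0.047 ] [-0.001, -0.005, 0.091, 0.004, -0.0, -0.001]
```

{"method": "servo_tool", "body": {
  "targets": [-0.001,-0.005,0.05,0,0,0,45,-0.001,-0.005,0.095,0,0,0,45,-0.001,-0.005,0.095,0,0,0,45,-0.001,-0.005,0.095,0,0,0,45,-0.001,-0.005,0.095,0,0,0,15,-0.001,-0.005,0.095,0,0,0,15,-0.001,-0.005,0.095,0,0,0,15,-0.001,-0.005,0.095,0,0,0,15]
}}

```text
time: 58.45
tool_pos: [0.5563, 0.101, 0.0491]
orientation: [0.001, 0.738, -0.675, -0.001]
wrist_force: [-6.6, -0.3, 3.5]
opening: 0.289
grip_force: 43.5
```

{"method": "servo_tool", "body": {
  "targets": [0,0,-0.02,0,0,0,15,0,0,-0.05,0,0,0,15,0,0,-0.12,0,0,0,15,0,0,-0.22,0,0,0,15,0,0,-0.25,0,0,0,15]
}}

```text
time: 58.95
tool_pos: [0.5608, 0.1011, 0.1537]
orientation: [-0.003, 0.738, -0.675, 0.003]
wrist_force: [0.1, -0.2, -0.6]
opening: 0.287
grip_force: 42.8
```

```bash
python3 - <<'E'
from h import *
st()
show(np.r_[TR(.063),.14],yaw=YB)
E
```

```text
t59.0 tcp [0.5608 0.1011 0.1537] jig [0.0077 0.0542 0.1537] F [ 0.1 -0.2 -0.6] op 24.5 g 42.8
[ 0.4683 -0.3171  0.14  ] [1.021, 0.324, 0.032, -0.005, -0.0, -0.0]
```

{"method": "servo_tool", "body": {
  "targets": [0.12,0.04,0,0,0,0,15,0.24,0.075,0,0,0,0,15,0.36,0.115,0,0,0,0,15,0.48,0.15,0,0,0,0,15,0.6,0.19,0,0,0,0,15,0.72,0.225,0,0,0,0,15,0.84,0.265,0,0,0,0,15,0.96,0.3,0,0,0,0,15]
}}

```text
time: 59.75
tool_pos: [0.4726, -0.2922, 0.1495]
orientation: [-0.0, 0.738, -0.675, 0.001]
wrist_force: [1.0, 0.0, -0.0]
opening: 0.285
grip_force: 42.8
```

```bash
python3 - <<'E'
from h import *
st()
show(np.r_[TR(.063),.031],yaw=YB)
E
```

```text
t59.8 tcp [ 0.4726 -0.2922  0.1495] jig [-0.1155 -0.3296  0.1495] F [ 1.  0. -0.] op 24.4 g 42.8
[ 0.4683 -0.3171  0.031 ] [0.061, 0.017, 0.296, -0.001, -0.001, -0.001]
```

{"method": "servo_tool", "body": {
  "targets": [0.06,0.017,0.02,0,0,0,15,0.061,0.017,0.1,0,0,0,15,0.061,0.017,0.2,0,0,0,15,0.061,0.017,0.27,0,0,0,15,0.061,0.017,0.294,0,0,0,15,0.061,0.017,0.297,0,0,0,15,0.061,0.017,0.297,0,0,0,15]
}}

```text
time: 60.45
tool_pos: [0.4693, -0.3154, 0.0308]
orientation: [-0.0, 0.738, -0.675, 0.001]
wrist_force: [0.2, 0.3, 0.1]
opening: 0.288
grip_force: 42.8
```

{"method": "servo_tool", "body": {
  "targets": [0,0,0.004,0,0,0,15,0,0,0.005,0,0,0,15,0,0,0.005,0,0,0,15,0,0,0.005,0,0,0,42,0,0,0.005,0,0,0,42,0,0,-0.1,0,0,0,42,0,0,-0.22,0,0,0,45,0,0,-0.32,0,0,0,45]
}}

```text
time: 61.25
tool_pos: [0.4685, -0.3148, 0.1596]
orientation: [-0.0, 0.738, -0.675, 0.0]
wrist_force: [0.0, -1.0, 0.4]
opening: 0.525
grip_force: 0.0
```

{"method": "servo_tool", "body": {
  "targets": [0,0.12,-0.1,0,0,0,45,0,0.24,-0.2,0,0,0,45,0,0.3,-0.25,0,0,0,45,0,0.3,-0.25,0,0,0,45,0,0.3,-0.25,0,0,0,45]
}}

```text
time: 61.75
tool_pos: [0.3487, -0.3262, 0.2585]
orientation: [0.0, 0.737, -0.675, 0.001]
wrist_force: [0.0, -0.7, 0.2]
opening: 0.523
grip_force: 0.0
```

```bash
cat > fin.py <<'E'
from fit import *
st()
P=[shot('scene'),shot('top')]
cv2.imwrite('pics/f.png',cv2.resize(P[1]['color'][140:300,185:455,::-1],None,fx=2.9,fy=2.9,interpolation=cv2.INTER_CUBIC))
for i in(0,1):
    m,c=reg(P[i],'cover')
    if m is not None: print('cover',c,fit([P[i]],[m],(.09,.23),.015,.047,[.472,.32,1.333]))
    m,c=reg(P[i],'cover_mat')
    for n,z in(('wedge',.003),): print(n,pt(P[i],n,z))
E
python3 fin.py
```

```text
t61.8 tcp [ 0.3487 -0.3262  0.2585] jig [-0.242  -0.3523  0.2585] F [ 0.  -0.7  0.2] op 44.7 g 0.0
cover 0.86 (array([0.4699, 0.3174, 1.3204]), np.float64(0.051))
wedge (0.91, 334.3, 202.3, array([0.3701, 0.0017, 0.003 ]))
cover 0.6 (array([0.4707, 0.3163, 1.3267]), np.float64(0.049))
wedge (0.84, 308.7, 257.1, array([0.3683, 0.0132, 0.003 ]))
```

View pics/f.png

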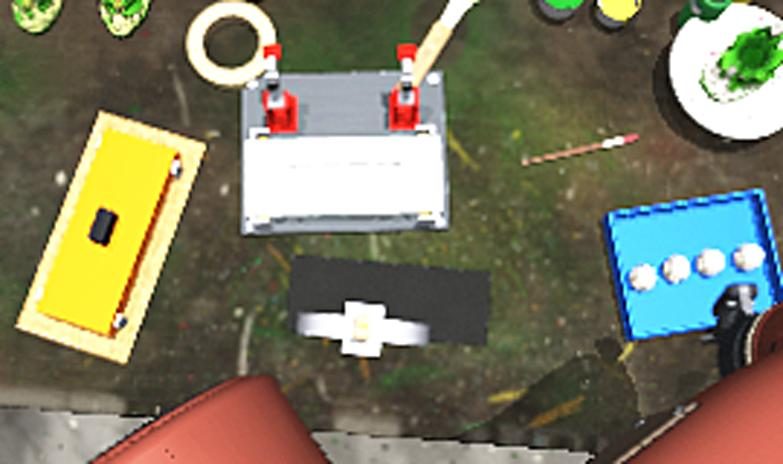

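```bash
python3 - <<'E'
from h import *
q=shot('top')
T=lambda x,y,z:at(q,185+x/2.9,140+y/2.9,z).round(4)
a,b=T(297,324,.004),T(430,332,.004);yw=np.arctan2(-(a-b)[0],(a-b)[1]);c=T(362,329,.009)
print(a,b,(a+b)/2,np.linalg.norm(a-b),yw,c)
print('tab',T(362,326,.055),'mat',[T(x,y,.003) for x,y in((293,255),(489,271),(486,347),(288,325))])
print(tcp()[1].as_euler('xyz'))
show([(a[0]+b[0])/2,(a[1]+b[1])/2,.2],yaw=np.pi+yw)
E
```

```text
[0.3812 0.0872 0.004 ] [ 0.3833 -0.0701  0.004 ] [0.38225 0.00855 0.004  ] 0.15731401717583846 0.01334949302125339 [0.3806 0.0101 0.009 ]
tab [0.3803 0.0095 0.055 ] mat [array([0.463 , 0.0993, 0.003 ]), array([ 0.4608, -0.136 ,  0.003 ]), array([ 0.3705, -0.1371,  0.003 ]), array([0.3793, 0.0978, 0.003 ])]
[ 3.14096412e+00  9.77103577e-04 -1.48086536e+00]
[0.3822 0.0086 0.2   ] [-0.823, -0.157, 0.143, 0.001, 0.0, 1.049]
```

{"method": "servo_tool", "body": {
  "targets": [-0.1,-0.02,0,0,0,0.09,40,-0.2,-0.04,0,0,0,0.18,40,-0.3,-0.06,0,0,0,0.27,40,-0.4,-0.08,0,0,0,0.36,40,-0.5,-0.1,0,0,0,0.45,40,-0.6,-0.12,0,0,0,0.54,40,-0.7,-0.14,0,0,0,0.63,40,-0.8,-0.155,0,0,0,0.72,40],
  "squeeze": 80
}}

```text
time: 63.0
tool_pos: [0.3822, -0.0102, 0.2574]
orientation: [0.0, -0.295, 0.956, -0.0]
wrist_force: [1.3, 0.7, -0.4]
opening: 0.468
grip_force: 0.0
```

```bash
python3 - <<'E'
from h import *
st()
show([.382,.009,.16],[.382,.009,.042],yaw=np.pi+.013)
E
```

```text
t63.0 tcp [ 0.3822 -0.0102  0.2574] jig [-0.1802 -0.0407  0.2574] F [ 1.3  0.7 -0.4] op 40.0 g 0.0
[0.382 0.009 0.16 ] [-0.027, 0.04, 0.244, -0.0, 0.0, 0.373]
[0.382 0.009 0.042] [-0.026, 0.04, 0.539, -0.0, 0.0, 0.373]
```

{"method": "servo_tool", "body": {
  "targets": [-0.01,0.02,0.08,0,0,0.09,40,-0.026,0.04,0.16,0,0,0.18,40,-0.026,0.04,0.24,0,0,0.27,40,-0.026,0.04,0.3,0,0,0.373,40,-0.026,0.04,0.36,0,0,0.373,40,-0.026,0.04,0.4,0,0,0.373,40,-0.026,0.04,0.4,0,0,0.373,40]
}}

```text
time: 63.7
tool_pos: [0.38, 0.0077, 0.0958]
orientation: [-0.002, -0.009, 1.0, 0.0]
wrist_force: [0.5, 0.4, -0.0]
opening: 0.466
grip_force: 0.0
```

```bash
python3 - <<'E'
from h import *
st();print(tcp()[1].as_euler('xyz'))
show([.382,.009,.042],yaw=np.pi+.013)
p=shot('scene');print(pt(p,'wedge',.003))
E
```

```text
t63.7 tcp [0.38   0.0077 0.0958] jig [-0.1808 -0.0227  0.0958] F [ 0.5  0.4 -0. ] op 39.8 g 0.0
[ 3.14092382 -0.00370416 -3.12380957]
[0.382 0.009 0.042] [-0.006, 0.003, 0.134, 0.0, -0.002, 0.003]
(0.63, 335.0, 202.9, array([0.3716, 0.0055, 0.003 ]))
```

{"method": "servo_tool", "body": {
  "targets": [-0.005,0.003,0.06,0,0,0,40,-0.005,0.003,0.11,0,0,0,40,-0.005,0.003,0.134,0,0,0,40,-0.005,0.003,0.134,0,0,0,40,-0.005,0.003,0.134,0,0,0,5,-0.005,0.003,0.134,0,0,0,5,-0.005,0.003,0.134,0,0,0,5,-0.005,0.003,0.134,0,0,0,5]
}}

```text
time: 64.6
tool_pos: [0.3844, 0.0084, 0.045]
orientation: [0.001, -0.009, 1.0, -0.0]
wrist_force: [-2.1, 1.9, 9.4]
opening: 0.159
grip_force: 78.5
```

{"method": "servo_tool", "body": {
  "targets": [0,0,0,0,0,0,5,0,0,0,0,0,0,5,0,0,-0.05,0,0,0,5,0,0,-0.1,0,0,0,5,0,0,-0.1,0,0,0,5]
}}

```text
time: 65.1
tool_pos: [0.3855, 0.0082, 0.0862]
orientation: [0.002, -0.009, 1.0, -0.0]
wrist_force: [0.1, 0.5, -2.7]
opening: 0.155
grip_force: 79.3
```

```bash
python3 - <<'E'
from h import *
st();P=tcp()[0]
d=P-np.array([.382,.009,0]);print(d)
show([.4205,-.019,P[2]],yaw=np.pi-.012)
E
```

```text
t65.1 tcp [0.3855 0.0082 0.0862] jig [-0.1753 -0.0226  0.0862] F [ 0.1  0.5 -2.7] op 13.3 g 79.3
[ 0.00345857 -0.00080941  0.08615167]
[ 0.4205 -0.019   0.0862] [-0.086, -0.07, 0.0, -0.0, 0.003, 0.019]
```

{"method": "servo_tool", "body": {
  "targets": [-0.088,-0.07,0,0,0,0.019,5,-0.088,-0.07,0,0,0,0.019,5,-0.088,-0.07,0.05,0,0,0.019,5,-0.088,-0.07,0.085,0,0,0.019,5,-0.088,-0.07,0.094,0,0,0.019,5,-0.088,-0.07,0.094,0,0,0.019,5]
}}

```text
time: 65.7
tool_pos: [0.4187, -0.0188, 0.0459]
orientation: [-0.001, 0.006, 1.0, 0.0]
wrist_force: [0.2, -0.2, -2.7]
opening: 0.157
grip_force: 79.3
```

{"method": "servo_tool", "body": {
  "targets": [-0.005,0,0.002,0,0,0,5,-0.005,0,0.004,0,0,0,5,-0.005,0,0.004,0,0,0,5]
}}

```text
time: 66.0
tool_pos: [0.4221, -0.0191, 0.0451]
orientation: [0.001, 0.006, 1.0, -0.0]
wrist_force: [0.8, -0.2, 1.5]
opening: 0.157
grip_force: 79.7
```

Touching (weight taken). Release, rise and retreat clear.

{"method": "servo_tool", "body": {
  "targets": [0,0,0,0,0,0,40,0,0,0,0,0,0,40,0,0,0,0,0,0,40,0,0,-0.1,0,0,0,40,0,0,-0.22,0,0,0,40,0,0,-0.34,0,0,0,40,0,0,-0.46,0,0,0,40]
}}

```text
time: 66.7
tool_pos: [0.4207, -0.0188, 0.2307]
orientation: [0.0, 0.006, 1.0, -0.0]
wrist_force: [1.2, -0.5, -0.4]
opening: 0.464
grip_force: 0.0
```

{"method": "servo_tool", "body": {
  "targets": [0.1,0.12,0,0,0,0,40,0.15,0.24,0,0,0,0,40,0.2,0.36,0,0,0,0,40,0.2,0.48,0,0,0,0,40,0.2,0.6,0,0,0,0,40,0.2,0.6,0,0,0,0,40,0.2,0.6,0,0,0,0,40]
}}

```text
time: 67.4
tool_pos: [0.3438, 0.2235, 0.2284]
orientation: [-0.0, 0.004, 1.0, -0.0]
wrist_force: [0.9, -0.8, -0.1]
opening: 0.473
grip_force: 0.0
```

```bash
python3 fin.py; python3 -c "
from h import *
from fit import reg
q=shot('top');m,c=reg(q,'wedge');v,u=np.argwhere(m).mean(0);print('wedge centroid',at(q,u+.5,v+.5,.012))
for i,z in(('clamp_left_knob',.15),('clamp_right_knob',.15)): print(i,pt(q,i,z))
b=bot.regions_of(q,'bud1');print([(round(x['p'],2),at(q,*(np.argwhere(x['pixels']).mean(0)[::-1]+.5),.025).round(3)) for x in b])
"
```

```text
t67.4 tcp [0.3438 0.2235 0.2284] jig [-0.1975  0.1955  0.2284] F [ 0.9 -0.8 -0.1] op 40.4 g 0.0
cover 0.83 (array([0.4689, 0.3172, 1.3184]), np.float64(0.057))
wedge (0.64, 326.2, 204.9, array([ 0.3977, -0.0158,  0.003 ]))
cover 0.95 (array([0.5376, 0.2974, 1.3049]), np.float64(0.681))
wedge (0.75, 319.9, 247.1, array([ 0.4052, -0.0226,  0.003 ]))
wedge centroid [ 0.41552994 -0.02359431  0.012     ]
clamp_left_knob (0.42, 279.1, 152.9, array([0.6828, 0.1306, 0.15  ]))
clamp_right_knob (0.43, 329.5, 157.7, array([ 0.6785, -0.0322,  0.15  ]))
[(0.55, array([ 0.487, -0.396,  0.025])), (0.52, array([ 0.498, -0.442,  0.025]))]
```

```bash
python3 -c "
from workcell import bot
print(bot.job_done())"
```

```text
the job is handed in; nothing more can be done
None
```

I handed the job in at about 68 s, with both clamp arms swung back, the cover pried up evenly and laid handle up within about 3 mm of the cork mat's middle, all four castings placed in the blue tray, and the wedge base down on its mat. The wedge was knocked aside late in the run and I put it back. Earlier, one insertion on the right hit the mould's end face with about 45 N at the wrist before I raised the wedge and got it in.

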